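Refit the hob knob and turn the burner off

TASK

A control knob has come off the boat's two-burner hob and stands on the counter, while its bare D-shaped stem was left part-way open. Fit the knob onto the bare stem: feel for the flat with light pressure, never pressing hard on the stem's tip (10 N is plenty, 30 N too much), then push the knob on until it snaps fully home against the panel. Then turn it clockwise to off, so that its pointer faces straight away from the hob's control edge like the other knob's, let go, and leave everything else where it is.

Things in the scene. Friction and masses are not known exactly. Their poses are not given: they have to be found in the camera images.
- knob_mid (a point): Loose black metal knob, about 220 g, standing upright on the counter: round skirt 48 mm across, 34 mm high; on it a bar grip 16 mm wide, from 34 to 52 mm above the underside. Point: on the axis, 26 mm above the underside (half-way up). z up; x along the bar towards its pointed nose (white line on top). Bar sides are parallel from x = -18 to +12 mm; the nose ends at +23.
- knob_bore (a point): Centre of the knob's underside, same axes as knob_mid: mouth of a blind bore, round, 17 mm across (1 mm chamfer) for 20 mm; above that, to 32.5 mm deep, D-shaped with its flat 1.6 mm from the axis on the nose (+x) side. Unaligned, the D ledge rests on the stem's tip with the underside 12 mm above the panel. Play when aligned: about 0.08 rad either way.
- stud_foot (a point): Point on the bare brass stem's axis at the hob's level panel, where the knob's underside rests when home. Fixed to the hob, does NOT turn with the stem. z up; x is where the nose must point at off (away from the control edge; black tick on the panel). Flats in line, the knob drops until two spring balls stop it about 6 mm above the panel; 8 to 20 N pushes it past and it snaps down on the panel.
- stud_tip (a point): Centre of the stem's tip, 32 mm above stud_foot, same fixed axes. Stem 16 mm across, round for 20 mm, the top 12 mm a D; its flat, 1 mm off axis, faces x at off, the clockwise stop. It was left 0.35 to 1.75 rad counterclockwise (from above) of off; the angle is not measured, feel for it. Range 0 to 1.9 rad. Turning takes 0.16 N m: a knob pressed on the tip with 3 to 6 N slides without dragging it.
- other_knob (a point): The hob's other knob, same shape, fixed in place, pointing to off: point on its axis 26 mm above the panel, 140 mm to the +y side of the bare stem.
- hob: Stainless two-burner hob, fixed, 280 (x) by 340 (y) by 30 mm high; origin at the centre of its underside; control edge at -x, towards the robot. Bare stem at (-100, -70, 30) mm, burners at (35, +-82) mm; black pan supports rise 29 mm above the panel, 50 mm and more to the +x side of the stem.
- mug: White mug, 72 mm wide, 80 mm high, origin at the centre of its underside; leave alone.
- jar: Amber glass jar, 56 mm wide, 75 mm high, origin at the centre of its underside; leave alone.
- pot: Small steel pot, 124 mm wide, 45 mm high, on the left burner's supports, origin at the centre of its underside; leave alone.
- cup: Clear plastic cup, 72 mm wide, 95 mm high, origin at the centre of its underside; leave alone.
- plate: White saucer, 120 mm wide, 18 mm high, origin at the centre of its underside; leave alone.
- tin: Plain orange tin, 68 mm wide, 90 mm high, origin at the centre of its underside; leave alone.

How it is judged:
By the outcome, as a careful person would: the job done as asked, in the order asked, and still so for the second after the job is handed in, with the robot touching nothing.
It also fails if it takes over 72 s, if anything falls off the work surface, if the arm or the gripper's body presses on something with over 40 N, if the wrist force passes 120 N, or if a joint passes its speed limit or range.

ROBOT

A 6-joint arm with a two-finger parallel gripper is mounted at the origin on the work surface. World frame = base frame: x ahead of the robot, y to its left, z up, the work surface at z = 0. Lengths are in mm, angles in rad, forces in N, time in s.
With the tool pointing down it reaches from about 350 to 775 mm from the base axis. Payload 7.3 kg.
Tool frame: the origin (TCP) lies at the very end of the fingers, on their centre line; the grasp point (between the pads) lies bot.grip_point_offset behind it (bot.grip_point_offset is the distance from the TCP to the grasp point, in mm); z points along the fingers, y is the line along which they close (so a half turn about z gives the same grasp; the last joint's range is limited). The gripper opens to 92 mm and grips with 3 to 60 N. Pads are 19 mm wide; open, the fingers measure 130 mm over their backs; the gripper's body (75 mm by 190 mm) begins 47 mm behind the grasp point.
Start: joints at [-1.38, 0.342, 1.524, -0, 1.275, -0.146], TCP at [173.519, -495.519, 188.441] pointing down, gripper open.
Joint ranges: [-2.53, 2.53], [-0.77, 2.02], [0.04, 2.7], [-1, 4.14], [0.28, 2.66], [-3.11, 3.11]. Speed limits (rad/s): [2.57, 2.57, 3.14, 3.14, 3.14, 3.14].

INTERFACE

Orientations are given as [roll, pitch, yaw] about the fixed x, y, z axes, in that order (R = Rz(yaw) Ry(pitch) Rx(roll)).
In Python, from plant import bot gives the robot as it stands. The module is installed in compiled form; this text tells all that it offers.
- The arm moves only by the tool carry_out, never from a script. Its argument "plan" is a list of rows, each an object of numbers: "tx", "ty", "tz": the shift along the world's x, y, z in mm; "rx", "ry", "rz": the turn, a rotation vector about the world's x, y, z in rad. A call has 1 to 12 rows; each row shifts and turns the commanded pose from where the row before left it; what a row does not reach is not made up. A row lasts 1/10 s, in which the tool goes at most 50 mm and 8.59 degrees, less where a joint would pass 70% of its speed; a pose out of reach is approached as far as the arm can. A call with a gripper value outside its range is refused whole. "gripper" is the closure, from 0 (fully open) to 1 (shut), set as the call begins (left out, the last holds). The fingers move at their own pace and stop on an object; the grip force is fixed at half the most. Time passes only in rows, so rows that do not move let the fingers close. It gives the time, the measured TCP pose, the force, the opening and the grip force at its end, in the units of the state.
- bot.get_obs(): the state, without advancing time (a new reading comes with each control period).
- bot.capture(name): name is "side" or "top" or "wrist"; returns the picture (384x512x3 uint8, red, green, blue); there is no depth.
- bot.camera_model(name): a dict with "camera_matrix" (3x3 intrinsics, pixels), "R" (3x3) and "t" (3): a world point X has camera coordinates R X + t. Camera axes: x right, y down, z forward; pixel columns grow to the right and rows downward; lengths in mm; the calibration is good to about 2 mm. A picture is of the moment at which its call begins: read the wrist's pose just before it. camera_model takes no time and is no camera call; for the wrist camera it gives the pose at the moment of the call.
- bot.close_job(): hands the job in; it is judged then, once.
The state is a dict: "time": time; "joint_positions": joint angles; "dq": joint speeds; "tau": joint torques, N m; "tool_pos": TCP position; "tcp_rot": TCP orientation; "contact_force": force on the tool from outside, world axes, zero at the start; "moment": the same for the moment, N m; "grip_width": finger opening in mm; "finger_force": force on a finger pad.
Only numpy, scipy, OpenCV 4.12 (cv2) and the standard library are available. Lean on these libraries where they do the work, as an engineer would, in place of code of your own. Each camera call takes 0.05 s, during which the arm holds its last target. There are 200 camera calls.

## Working session

There is one attempt and no reset: what is moved stays moved. The work goes in short steps, Python scripts to look and compute and a tool call to move; the robot and the scene stay as the last step left them, time stands still between calls to the robot, and variables do not carry over. Pictures are saved under pics/ and viewed, at most 10 in all, crops included, and the job is handed in when it is done.

Besides the shell and the picture viewer there is one more tool, called as a command line: name --argument value ..., lists and objects as JSON in quotes. carry_out: Moves the arm, as the interface text tells. Its arguments: {"type":"object","properties":{"plan":{"type":"array"},"gripper":{"type":"number"}},"required":["plan"]}

```bash
mkdir -p pics
python3 - <<'E'
from plant import bot
import cv2, numpy as np
print(bot.get_obs(), bot.grip_point_offset)
ims=[]
for n in ("top","side","wrist"):
    m=bot.camera_model(n); im=bot.capture(n)[:,:,::-1]
    cv2.imwrite(f"pics/{n}0.png",im)
    print(n,np.round(m["camera_matrix"],1).tolist(),np.round(m["R"],3).tolist(),np.round(m["t"],1).tolist(), (-m["R"].T@m["t"]).round(0))
E
```

```text
{'time': 0.0, 'joint_positions': array([-1.37998663e+00,  3.42719720e-01,  1.52501503e+00, -1.99213307e-06,
        1.27541614e+00, -1.46008057e-01]), 'dq': array([ 5.93202383e-04,  1.14921572e-03,  7.07208703e-04, -7.58234457e-05,
        2.32300751e-04,  5.49540880e-04]), 'tau': array([-8.68877196e-04, -4.31240416e+01, -2.44220889e+01,  7.16661592e-02,
        5.59264678e-02, -1.03914604e-04]), 'tool_pos': array([ 173.43082147, -495.02739818,  187.74727429]), 'tcp_rot': array([-3.14005072e+00, -2.24822060e-04,  3.36818158e-01]), 'contact_force': array([0.24767627, 0.30788169, 0.22909998]), 'moment': array([-0.00102725, -0.00660195, -0.00389496]), 'finger_force': 0.0, 'grip_width': 91.73421743588551} 18.8
top [[450.9, 0.0, 257.1], [0.0, 450.9, 188.9], [0.0, 0.0, 1.0]] [[0.022, -1.0, -0.012], [-0.987, -0.02, -0.16], [0.159, 0.016, -0.987]] [62.6, 608.9, 1546.5] [ 353.   50. 1625.]
side [[347.0, 0.0, 254.8], [0.0, 347.0, 187.8], [0.0, 0.0, 1.0]] [[-0.845, -0.535, 0.0], [-0.365, 0.577, -0.731], [0.391, -0.618, -0.682]] [523.4, 235.9, 815.7] [210. 648. 729.]
wrist [[317.0, 0.0, 256.4], [0.0, 317.0, 193.0], [0.0, 0.0, 1.0]] [[0.331, -0.944, -0.001], [-0.915, -0.321, 0.245], [-0.232, -0.08, -0.97]] [-524.0, -31.5, 389.5] [ 235. -474.  385.]
```

View pics/top0.png

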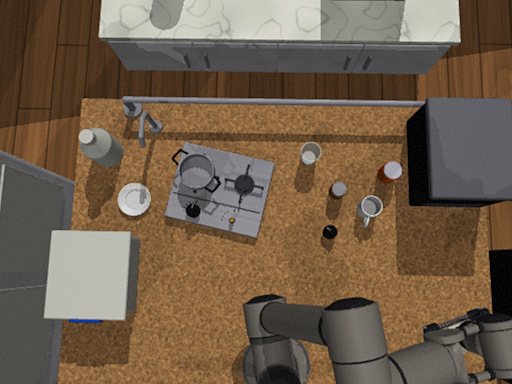

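View pics/side0.png

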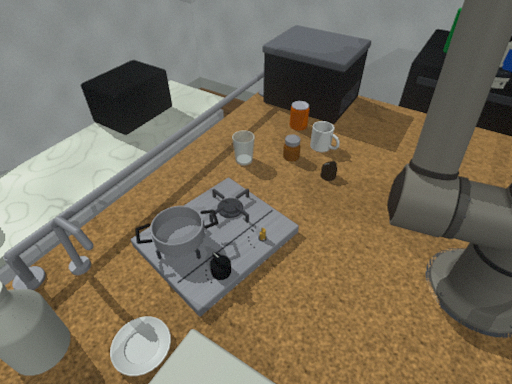

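The top view shows the loose knob at (330,232), the bare stem at (232,220), the other knob at (193,210). The side view shows them at (329,171), (263,235), (221,267). Next I triangulate.

```bash
cat > h.py <<'E'
import numpy as np, cv2
from plant import bot
def ray(m,u,v):
    d=m["R"].T@np.linalg.inv(m["camera_matrix"])@np.array([u,v,1.]); return -m["R"].T@m["t"],d
def plane(m,u,v,z):
    c,d=ray(m,u,v); return c+d*(z-c[2])/d[2]
def two(a,b):
    (c1,d1),(c2,d2)=a,b
    s=np.linalg.lstsq(np.stack([d1,-d2],1),c2-c1,rcond=None)[0]
    p,q=c1+d1*s[0],c2+d2*s[1]; return (p+q)/2,np.linalg.norm(p-q)
def blob(im,u,v,r,f):
    x0,y0=u-r,v-r; c=im[y0:v+r,x0:u+r].astype(int); ys,xs=np.nonzero(f(c)); return xs.mean()+x0,ys.mean()+y0,len(xs)
E
python3 - <<'E'
from h import *
t,s=cv2.imread("pics/top0.png"),cv2.imread("pics/side0.png")
mt,ms=bot.camera_model("top"),bot.camera_model("side")
dark=lambda c:c.max(2)<45
brass=lambda c:(c[...,2]-c[...,0]>50)
for n,a,b,f in(("knob",(330,232,10),(329,171,14),dark),("stem",(232,220,7),(263,235,10),brass),("other",(193,211,9),(221,268,14),dark)):
    A,B=blob(t,*a,f),blob(s,*b,f); print(n,np.round(A,1),np.round(B,1),*[np.round(x,1) for x in two(ray(mt,*A[:2]),ray(ms,*B[:2]))], plane(mt,*A[:2],26 if n=="knob" else 46).round(1))
o=np.concatenate([cv2.resize(t[190:250,170:250],None,fx=5,fy=5,interpolation=2),cv2.resize(t[202:262,290:370],None,fx=5,fy=5,interpolation=2)],1)
o2=np.concatenate([cv2.resize(s[210:290,200:300],None,fx=4,fy=4,interpolation=2),cv2.resize(s[130:210,280:380],None,fx=4,fy=4,interpolation=2)],1)
o=np.concatenate([o[:280],o2],0);cv2.imwrite("pics/c.png",o[:600])
E
```

```text
knob [329.5 232.  140. ] [328.8 171.3 208. ] [ 461.3 -184.9   18.5] 3.2 [ 462.4 -183.4   26. ]
stem [231.5 219.5  16. ] [262.4 233.5  53. ] [496.1 162.3  45.2] 3.2 [497.5 162.8  46. ]
other [192.6 210.6 143. ] [220.2 266.9 420. ] [525.2 300.6  47.5] 1.6 [526.  301.2  46. ]
```

View pics/c.png

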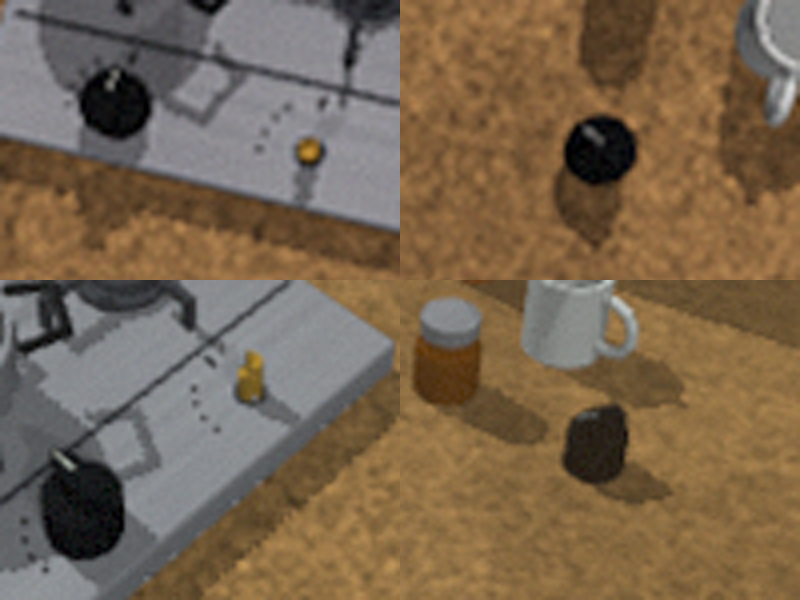

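The crops show the bare stem with its raised D to the upper right in the side view. The loose knob's white line points up-left in the top view, so its yaw is about 0.7. The hob yaw from stem to other knob is about -0.206. The heights (18–47 mm) are plausible, so I'm moving above the knob.

carry_out --plan '[{"tx": 28.8, "ty": 31.1, "tz": -2, "rz": 0.036}, {"tx": 28.8, "ty": 31.1, "tz": -2, "rz": 0.036}, {"tx": 28.8, "ty": 31.1, "tz": -2, "rz": 0.036}, {"tx": 28.8, "ty": 31.1, "tz": -2, "rz": 0.036}, {"tx": 28.8, "ty": 31.1, "tz": -2, "rz": 0.036}, {"tx": 28.8, "ty": 31.1, "tz": -2, "rz": 0.036}, {"tx": 28.8, "ty": 31.1, "tz": -2, "rz": 0.036}, {"tx": 28.8, "ty": 31.1, "tz": -2, "rz": 0.036}, {"tx": 28.8, "ty": 31.1, "tz": -2, "rz": 0.036}, {"tx": 28.8, "ty": 31.1, "tz": -2, "rz": 0.036}, {}, {}]' --gripper 0

```text
invalid input at $.plan[0]: expected keys tx, ty, tz, rx, ry, rz
```

Run:
```python
from h import *
o=bot.get_obs(); print(o["time"],o["tool_pos"],o["tcp_rot"],o["dq"].round(3))
m=bot.camera_model("wrist"); im=bot.capture("wrist")[:,:,::-1].copy(); cv2.imwrite("pics/w1.png",im)
np.savez("pics/w1.npz",**m)
for z in(0,26,52):
    P=m["camera_matrix"]@(m["R"]@np.array([461.5,-184,z])+m["t"]); print((P[:2]/P[2]).round(0))
```

```text
0.15 [ 173.45747707 -495.17622503  187.91775751] [-3.14049309e+00 -1.62846455e-04  3.36771360e-01] [ 0.    -0.001 -0.003 -0.001  0.001  0.001]
[  45. -228.]
[  26. -259.]
[   2. -297.]
```

View pics/w1.png

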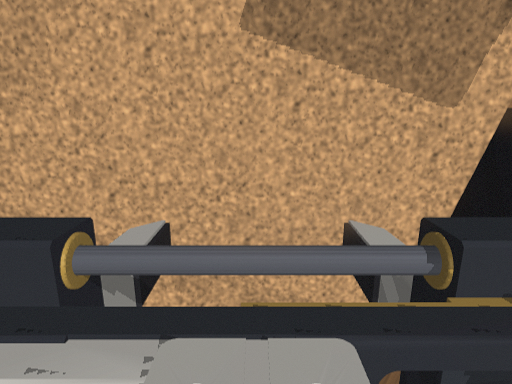

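All keys are needed, so the move was refused. The picture only shows the counter and the fingers near (150,235) and (365,235), with the rod hiding everything below row 220. I will stop with the knob about 65 mm ahead of the TCP.

carry_out --plan '[{"tx": 23.8, "ty": 27, "tz": -2, "rx": 0, "ry": 0, "rz": 0.036}, {"tx": 23.8, "ty": 27, "tz": -2, "rx": 0, "ry": 0, "rz": 0.036}, {"tx": 23.8, "ty": 27, "tz": -2, "rx": 0, "ry": 0, "rz": 0.036}, {"tx": 23.8, "ty": 27, "tz": -2, "rx": 0, "ry": 0, "rz": 0.036}, {"tx": 23.8, "ty": 27, "tz": -2, "rx": 0, "ry": 0, "rz": 0.036}, {"tx": 23.8, "ty": 27, "tz": -2, "rx": 0, "ry": 0, "rz": 0.036}, {"tx": 23.8, "ty": 27, "tz": -2, "rx": 0, "ry": 0, "rz": 0.036}, {"tx": 23.8, "ty": 27, "tz": -2, "rx": 0, "ry": 0, "rz": 0.036}, {"tx": 23.8, "ty": 27, "tz": -2, "rx": 0, "ry": 0, "rz": 0.036}, {"tx": 23.8, "ty": 27, "tz": -2, "rx": 0, "ry": 0, "rz": 0.036}, {"tx": 0, "ty": 0, "tz": 0, "rx": 0, "ry": 0, "rz": 0}, {"tx": 0, "ty": 0, "tz": 0, "rx": 0, "ry": 0, "rz": 0}]' --gripper 0

```text
time: 1.4
tool_pos: [411.6, -225.1, 168.3]
tcp_rot: [-3.141, 0.0, 0.699]
contact_force: [0.6, 0.8, 0.5]
grip_width: 91.7
finger_force: 0.0
```

Run:
```python
from h import *
o=bot.get_obs(); print(o["time"],o["tool_pos"],o["tcp_rot"],o["dq"].round(3))
m=bot.camera_model("wrist"); im=bot.capture("wrist")[:,:,::-1].copy(); cv2.imwrite("pics/w2.png",im)
np.savez("pics/w2.npz",**m)
P=m["camera_matrix"]@(m["R"]@np.array([461.5,-184,52])+m["t"]); u,v=(P[:2]/P[2]).astype(int); print(u,v)
cv2.imwrite("pics/w2c.png",cv2.resize(im[max(0,v-60):v+60,max(0,u-80):u+80],None,fx=5,fy=5))
```

```text
1.4 [ 411.61620961 -225.06131173  168.26935135] [-3.14134105e+00  4.52882001e-04  6.98602561e-01] [-0.037 -0.005 -0.    -0.006 -0.    -0.003]
257 113
```

View pics/w2c.png

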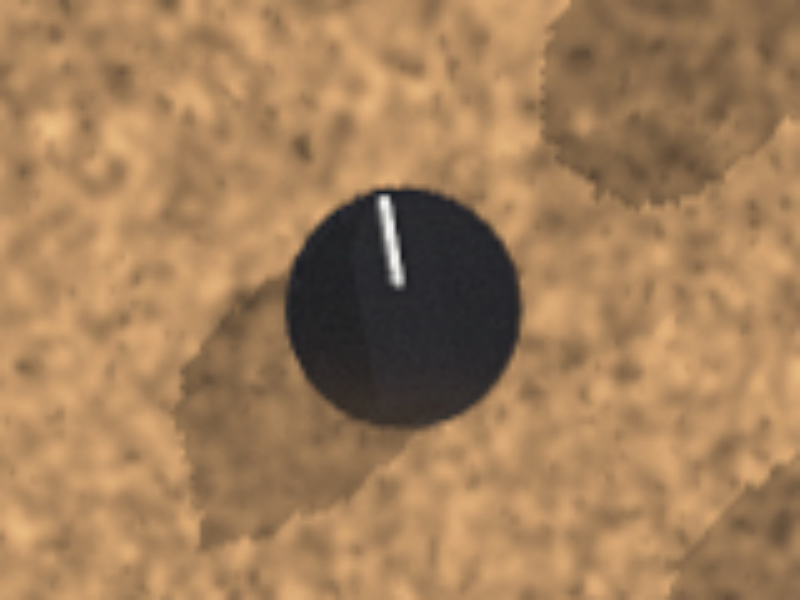

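The close view shows the skirt disc centred near crop (404,307), and the white line running from (400,288) to (382,195). I'll cast the disc onto z=34 and the line onto z=52.

Run:
```python
from h import *
m=dict(np.load("pics/w2.npz")); im=cv2.imread("pics/w2.png"); u0,v0=257-80,113-60
c=im[53:173,177:337].astype(int)
mask=(((c[...,2]<60)|((c.min(2)>90)&(np.ptp(c,axis=2)<25)))*255).astype(np.uint8)
k=max(cv2.findContours(mask,0,1)[0],key=cv2.contourArea).reshape(-1,2)+[u0,v0]
(x,y),r=cv2.minEnclosingCircle(k.astype(np.float32)); print(x,y,r)
cen=plane(m,x,y,34); print("axis@34",cen, "r",np.linalg.norm(plane(m,x+r,y,34)-cen))
ys,xs=np.nonzero((c.min(2)>80)&(np.ptp(c,axis=2)<40)); 
P=np.array([plane(m,a+u0,b+v0,52)[:2] for a,b in zip(xs,ys)])
d=P-P.mean(0); w=np.linalg.svd(d)[2][0]; w*=np.sign(w@(P.mean(0)-cen[:2]))
yaw=np.arctan2(w[1],w[0]); print(len(P),"yaw",yaw,"line mean",P.mean(0), "extent",(d@w).min(),(d@w).max())
n=np.array([-w[1],w[0]]); print("lateral off of axis",(cen[:2]-P.mean(0))@n,"along",(cen[:2]-P.mean(0))@w)
```

```text
257.330078125 114.01953125 23.628652572631836
axis@34 [ 460.71307716 -184.29225492   34.        ] r 23.940814251175812
56 yaw 0.8800596643725888 line mean [ 468.48508702 -174.39570215] extent -8.608664386429327 8.045113436875694
lateral off of axis -0.3146592043049985 along -12.579621757788367
```

Knob axis (460.7, -184.3), yaw 0.88; the radius measured 23.9 mm against 24 given.

carry_out --plan '[{"tx": 24.5, "ty": 20.5, "tz": -10, "rx": 0, "ry": 0, "rz": 0.09}, {"tx": 24.6, "ty": 20.4, "tz": -10, "rx": 0, "ry": 0, "rz": 0.091}, {"tx": 0, "ty": 0, "tz": -22, "rx": 0, "ry": 0, "rz": 0}, {"tx": 0, "ty": 0, "tz": -25, "rx": 0, "ry": 0, "rz": 0}, {"tx": 0, "ty": 0, "tz": -25, "rx": 0, "ry": 0, "rz": 0}, {"tx": 0, "ty": 0, "tz": -20, "rx": 0, "ry": 0, "rz": 0}, {"tx": 0, "ty": 0, "tz": -10, "rx": 0, "ry": 0, "rz": 0}, {"tx": 0, "ty": 0, "tz": 0, "rx": 0, "ry": 0, "rz": 0}, {"tx": 0, "ty": 0, "tz": 0, "rx": 0, "ry": 0, "rz": 0}]'

```text
time: 2.35
tool_pos: [460.8, -185.5, 47.1]
tcp_rot: [3.141, -0.0, 0.877]
contact_force: [-0.0, -0.3, 0.2]
grip_width: 92.0
finger_force: 0.0
```

carry_out --plan '[{"tx": 0, "ty": 1, "tz": -6, "rx": 0, "ry": 0, "rz": 0.002}, {"tx": 0, "ty": 0, "tz": -5, "rx": 0, "ry": 0, "rz": 0}, {"tx": 0, "ty": 0, "tz": 0, "rx": 0, "ry": 0, "rz": 0}, {"tx": 0, "ty": 0, "tz": 0, "rx": 0, "ry": 0, "rz": 0}]'

```text
time: 2.75
tool_pos: [460.6, -183.6, 35.5]
tcp_rot: [3.142, 0.0, 0.88]
contact_force: [-0.4, -0.5, 0.6]
grip_width: 92.2
finger_force: 0.0
```

carry_out --plan '[{"tx": 0, "ty": 0, "tz": 0, "rx": 0, "ry": 0, "rz": 0}, {"tx": 0, "ty": 0, "tz": 0, "rx": 0, "ry": 0, "rz": 0}, {"tx": 0, "ty": 0, "tz": 0, "rx": 0, "ry": 0, "rz": 0}, {"tx": 0, "ty": 0, "tz": 0, "rx": 0, "ry": 0, "rz": 0}, {"tx": 0, "ty": 0, "tz": 0, "rx": 0, "ry": 0, "rz": 0}, {"tx": 0, "ty": 0, "tz": 0, "rx": 0, "ry": 0, "rz": 0}, {"tx": 0, "ty": 0, "tz": 0, "rx": 0, "ry": 0, "rz": 0}, {"tx": 0, "ty": 0, "tz": 0, "rx": 0, "ry": 0, "rz": 0}, {"tx": 0, "ty": 0, "tz": 0, "rx": 0, "ry": 0, "rz": 0}, {"tx": 0, "ty": 0, "tz": 0, "rx": 0, "ry": 0, "rz": 0}]' --gripper 1

```text
time: 3.75
tool_pos: [460.6, -183.6, 35.4]
tcp_rot: [3.141, -0.0, 0.88]
contact_force: [-0.2, -0.1, -0.4]
grip_width: 16.5
finger_force: 0.0
```

carry_out --plan '[{"tx": 0, "ty": 0, "tz": 0, "rx": 0, "ry": 0, "rz": 0}, {"tx": 0, "ty": 0, "tz": 2, "rx": 0, "ry": 0, "rz": 0}, {"tx": 0, "ty": 0, "tz": 15, "rx": 0, "ry": 0, "rz": 0}, {"tx": 0, "ty": 0, "tz": 25, "rx": 0, "ry": 0, "rz": 0}, {"tx": 0, "ty": 0, "tz": 25, "rx": 0, "ry": 0, "rz": 0}, {"tx": 0, "ty": 0, "tz": 25, "rx": 0, "ry": 0, "rz": 0}, {"tx": 0, "ty": 0, "tz": 18, "rx": 0, "ry": 0, "rz": 0}]'

```text
time: 4.45
tool_pos: [461.0, -183.8, 147.3]
tcp_rot: [3.14, -0.0, 0.88]
contact_force: [-0.2, 0.1, 0.2]
grip_width: 0.1
finger_force: 0.0
```

carry_out --plan '[{"tx": 0, "ty": 15, "tz": 0, "rx": 0, "ry": 0, "rz": 0}, {"tx": 0, "ty": 30, "tz": 0, "rx": 0, "ry": 0, "rz": 0}, {"tx": 0, "ty": 35, "tz": 0, "rx": 0, "ry": 0, "rz": 0}, {"tx": 0, "ty": 35, "tz": 0, "rx": 0, "ry": 0, "rz": 0}, {"tx": 0, "ty": 35, "tz": 0, "rx": 0, "ry": 0, "rz": 0}, {"tx": 0, "ty": 35, "tz": 0, "rx": 0, "ry": 0, "rz": 0}, {"tx": 0, "ty": 35, "tz": 0, "rx": 0, "ry": 0, "rz": 0}, {"tx": -2, "ty": 35, "tz": 0, "rx": 0, "ry": 0, "rz": 0}, {"tx": -2, "ty": 30, "tz": 0, "rx": 0, "ry": 0, "rz": 0}, {"tx": 0, "ty": 12, "tz": 0, "rx": 0, "ry": 0, "rz": 0}, {"tx": 0, "ty": 0, "tz": 0, "rx": 0, "ry": 0, "rz": 0}, {"tx": 0, "ty": 0, "tz": 0, "rx": 0, "ry": 0, "rz": 0}]'

```text
time: 5.65
tool_pos: [456.3, 113.0, 145.0]
tcp_rot: [-3.141, 0.001, 0.88]
contact_force: [-1.0, -0.1, 0.8]
grip_width: 0.6
finger_force: 0.0
```

Run:
```python
from h import *
o=bot.get_obs(); print(o)
m=bot.camera_model("wrist"); im=bot.capture("wrist")[:,:,::-1].copy(); cv2.imwrite("pics/w3.png",im)
np.savez("pics/w3.npz",**m)
P=m["camera_matrix"]@(m["R"]@np.array([497,163,62])+m["t"]); u,v=(P[:2]/P[2]).astype(int); print(u,v)
c=cv2.resize(im[max(0,v-30):v+30,max(0,u-40):u+40],None,fx=5,fy=5)
cv2.imwrite("pics/w3c.png",np.concatenate([cv2.resize(im,(400,300)),c],1))
```

```text
{'time': 5.65, 'joint_positions': array([ 7.98453886e-02,  2.85794439e-01,  1.73576504e+00, -6.02874295e-04,
        1.12087580e+00,  7.70592459e-01]), 'dq': array([-0.02581068, -0.0030337 , -0.00260916,  0.00022379,  0.00113503,
        0.00042994]), 'tau': array([ 9.18924250e-01, -3.82319462e+01, -2.25109291e+01,  1.45856235e-01,
       -2.45203514e-02,  3.49417340e-02]), 'tool_pos': array([456.2772556 , 112.95934847, 144.95762591]), 'tcp_rot': array([-3.14136602e+00,  9.76339805e-04,  8.80311782e-01]), 'contact_force': array([-0.9613183 , -0.05799274,  0.82647765]), 'moment': array([-0.01762994, -0.01984489, -0.04879314]), 'finger_force': 0.0, 'grip_width': 0.5757470102979622}
256 113
```

View pics/w3c.png

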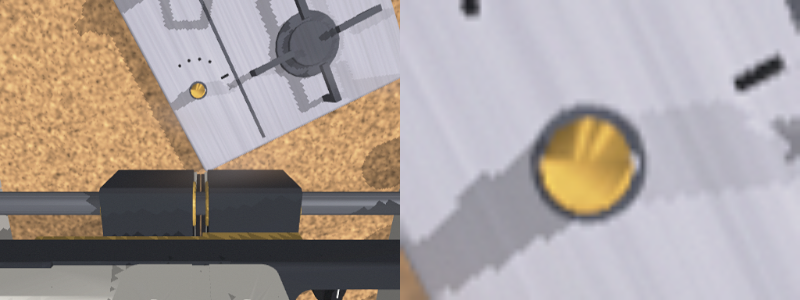

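The knob was not picked up: the gripper closed empty. The wrist view does show the stem well, at about (256,113): the bright D lies in the lower half, so its flat faces image-up (yaw about 0.9). The off tick is to its right-up. I'll measure these and check where the knob is.

Run:
```python
from h import *
m=dict(np.load("pics/w3.npz")); im=cv2.imread("pics/w3.png")
c=im[83:143,216:296].astype(int)
br=(c[...,2]-c[...,0]>50); ys,xs=np.nonzero(br); print("brass",xs.min()+216,xs.max()+216,ys.min()+83,ys.max()+83)
hi=br&(c[...,2]>200)
print(np.array2string(c[ys.min():ys.max()+1,xs.min():xs.max()+1,2]))
dk=(c.max(2)<60).astype(np.uint8); n,l,s,ce=cv2.connectedComponentsWithStats(dk); print([(ce[i]+[216,83]).round(1).tolist()+[int(s[i][4])] for i in range(1,n)])
s2=bot.capture("side")[:,:,::-1].copy(); t2=bot.capture("top")[:,:,::-1].copy()
cv2.imwrite("pics/s2.png",s2)
A=blob(t2,330,232,14,lambda c:c.max(2)<45);B=blob(s2,329,171,20,lambda c:c.max(2)<45);print(A,B)
a=cv2.resize(s2[120:220,270:390],None,fx=3.3,fy=3.3); b=cv2.resize(t2[202:262,290:362],None,fx=5.5,fy=5.5); cv2.imwrite("pics/k2.png",np.concatenate([a,cv2.resize(b,(396,330))],1))
```

```text
brass 216 262 106 142
[[201 202 201 ... 135 173 195]
 [202 200 201 ...  84 121 174]
 [201 203 200 ...  80  85 122]
 ...
 [163 162 160 ... 204 201 200]
 [168 163 156 ... 202 203 201]
 [168 160 149 ... 201 203 203]]
[[229.5, 83.5, 4], [287.3, 97.4, 18]]
(np.float64(329.6350364963504), np.float64(231.98540145985402), 137) (np.float64(322.1470588235294), np.float64(171.7379679144385), 374)
```

View pics/k2.png

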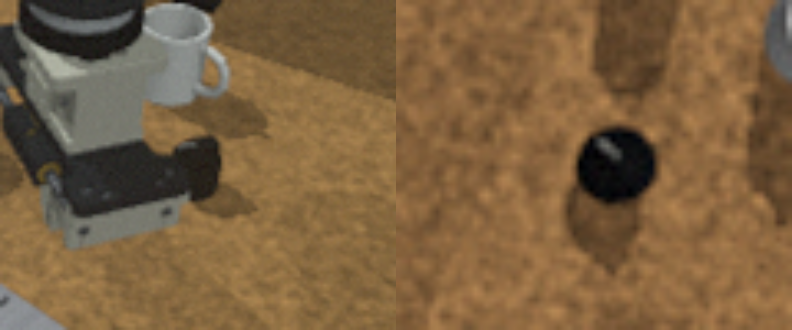

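The knob still stands upright in its place (top pixel 329.6,232.0, unchanged), so the lift came before the grip was made. Next, the stem measurement from the same picture.

Run:
```python
from h import *
m=dict(np.load("pics/w3.npz")); im=cv2.imread("pics/w3.png").astype(int)
c=im[104:126,240:266]
for r,row in enumerate(c): print(104+r,' '.join('%3d'%p[2] if p[2]-p[0]>40 else ' ..' for p in row))
for u,v in((287.3,97.4),):
    print("tick",plane(m,u,v,30))
```

```text
104  ..  ..  ..  ..  ..  ..  ..  ..  ..  ..  ..  ..  ..  ..  ..  ..  ..  ..  ..  ..  ..  ..  ..  ..  ..  ..
105  ..  ..  ..  ..  ..  ..  ..  ..  ..  ..  ..  ..  ..  ..  ..  ..  ..  ..  ..  ..  ..  ..  ..  ..  ..  ..
106  ..  ..  ..  ..  ..  ..  ..  ..  ..  ..  ..  ..  .. 170 146  ..  ..  ..  ..  ..  ..  ..  ..  ..  ..  ..
107  ..  ..  ..  ..  ..  ..  ..  ..  ..  ..  .. 145 192 231 191 146 159 157  ..  ..  ..  ..  ..  ..  ..  ..
108  ..  ..  ..  ..  ..  ..  ..  ..  .. 119 135 170 223 232 190 165 214 230 183  ..  ..  ..  ..  ..  ..  ..
109  ..  ..  ..  ..  ..  ..  .. 116 129 132 143 183 229 218 177 188 228 236 214 157  ..  ..  ..  ..  ..  ..
110  ..  ..  ..  ..  ..  ..  .. 130 134 141 149 198 235 207 174 215 236 222 195 176 150  ..  ..  ..  ..  ..
111  ..  ..  ..  ..  ..  .. 129 138 143 148 160 208 234 198 193 230 232 206 181 178 172  ..  ..  ..  ..  ..
112  ..  ..  ..  ..  ..  .. 137 147 152 156 168 218 227 193 214 236 219 191 182 178 172 149  ..  ..  ..  ..
113  ..  ..  ..  ..  .. 121 142 153 150 158 176 226 215 192 220 226 200 186 183 175 174 169  ..  ..  ..  ..
114  ..  ..  ..  .. 
[... 621 characters left out ...]
..  ..
120  ..  ..  ..  ..  .. 202 243 234 233 233 234 234 232 228 223 221 220 214 205 216 238 170  ..  ..  ..  ..
121  ..  ..  ..  ..  ..  .. 227 236 235 234 234 233 232 230 230 227 224 216 213 232 204  ..  ..  ..  ..  ..
122  ..  ..  ..  ..  ..  .. 139 223 239 233 231 230 229 231 232 231 227 223 227 203  ..  ..  ..  ..  ..  ..
123  ..  ..  ..  ..  ..  ..  .. 142 212 237 230 228 229 231 233 233 234 234 190  ..  ..  ..  ..  ..  ..  ..
124  ..  ..  ..  ..  ..  ..  ..  .. 115 194 199 226 227 230 227 217 192 190  ..  ..  ..  ..  ..  ..  ..  ..
125  ..  ..  ..  ..  ..  ..  ..  ..  ..  ..  .. 165 173 176 166 145  ..  ..  ..  ..  ..  ..  ..  ..  ..  ..
tick [528.6343346  155.84166573  30.        ]
```

Run:
```python
from h import *
m=dict(np.load("pics/w3.npz"))
c=plane(m,253.3,115.9,62); print("tip",c, "dia",plane(m,262.4,116,62)-plane(m,244.1,116,62))
a,b=plane(m,245,114.3,62),plane(m,262,114.8,62); d=b-a; n=np.array([-d[1],d[0]]); 
print("flat yaw",np.arctan2(n[1],n[0]), "dist",(a-c)[:2]@n/np.linalg.norm(n))
t=plane(m,287.3,97.4,30)-c; print("tick dir",np.arctan2(t[1],t[0]),np.hypot(*t[:2]))
```

```text
tip [493.56693678 163.24852848  62.        ] dia [12.09789733 -9.99314799  0.        ]
flat yaw 0.8518393822409425 dist 1.128117436611775
tick dir -0.20815838430264746 35.8410938077172
```

carry_out --plan '[{"tx": 2, "ty": -12, "tz": 0, "rx": 0, "ry": 0, "rz": 0}, {"tx": 3, "ty": -35, "tz": 0, "rx": 0, "ry": 0, "rz": 0}, {"tx": 0, "ty": -35, "tz": 0, "rx": 0, "ry": 0, "rz": 0}, {"tx": 0, "ty": -35, "tz": 0, "rx": 0, "ry": 0, "rz": 0}, {"tx": 0, "ty": -35, "tz": 0, "rx": 0, "ry": 0, "rz": 0}, {"tx": 0, "ty": -35, "tz": 0, "rx": 0, "ry": 0, "rz": 0}, {"tx": 0, "ty": -35, "tz": 0, "rx": 0, "ry": 0, "rz": 0}, {"tx": 0, "ty": -35, "tz": 0, "rx": 0, "ry": 0, "rz": 0}, {"tx": 0, "ty": -30, "tz": 0, "rx": 0, "ry": 0, "rz": 0}, {"tx": 0, "ty": -10, "tz": 0, "rx": 0, "ry": 0, "rz": 0}, {"tx": 0, "ty": 0, "tz": 0, "rx": 0, "ry": 0, "rz": 0}, {"tx": 0, "ty": 0, "tz": 0, "rx": 0, "ry": 0, "rz": 0}]' --gripper 0

```text
time: 7.0
tool_pos: [461.2, -183.2, 145.3]
tcp_rot: [-3.141, -0.0, 0.879]
contact_force: [-0.1, 0.2, 0.2]
grip_width: 89.9
finger_force: 0.0
```

carry_out --plan '[{"tx": -0.5, "ty": -1, "tz": -25, "rx": 0, "ry": 0, "rz": 0}, {"tx": 0, "ty": 0, "tz": -30, "rx": 0, "ry": 0, "rz": 0}, {"tx": 0, "ty": 0, "tz": -30, "rx": 0, "ry": 0, "rz": 0}, {"tx": 0, "ty": 0, "tz": -15, "rx": 0, "ry": 0, "rz": 0}, {"tx": 0, "ty": 0, "tz": -8, "rx": 0, "ry": 0, "rz": 0}, {"tx": 0, "ty": 0, "tz": -2, "rx": 0, "ry": 0, "rz": 0}, {"tx": 0, "ty": 0, "tz": 0, "rx": 0, "ry": 0, "rz": 0}, {"tx": 0, "ty": 0, "tz": 0, "rx": 0, "ry": 0, "rz": 0}]'

```text
time: 7.8
tool_pos: [461.8, -184.7, 36.4]
tcp_rot: [3.14, -0.0, 0.88]
contact_force: [-0.0, 0.3, 0.1]
grip_width: 91.7
finger_force: 0.0
```

carry_out --plan '[{"tx": 0, "ty": 0, "tz": 0, "rx": 0, "ry": 0, "rz": 0}, {"tx": 0, "ty": 0, "tz": 0, "rx": 0, "ry": 0, "rz": 0}, {"tx": 0, "ty": 0, "tz": 0, "rx": 0, "ry": 0, "rz": 0}, {"tx": 0, "ty": 0, "tz": 0, "rx": 0, "ry": 0, "rz": 0}, {"tx": 0, "ty": 0, "tz": 0, "rx": 0, "ry": 0, "rz": 0}, {"tx": 0, "ty": 0, "tz": 0, "rx": 0, "ry": 0, "rz": 0}, {"tx": 0, "ty": 0, "tz": 0, "rx": 0, "ry": 0, "rz": 0}, {"tx": 0, "ty": 0, "tz": 0, "rx": 0, "ry": 0, "rz": 0}, {"tx": 0, "ty": 0, "tz": 0, "rx": 0, "ry": 0, "rz": 0}, {"tx": 0, "ty": 0, "tz": 0, "rx": 0, "ry": 0, "rz": 0}, {"tx": 0, "ty": 0, "tz": 0, "rx": 0, "ry": 0, "rz": 0}, {"tx": 0, "ty": 0, "tz": 0, "rx": 0, "ry": 0, "rz": 0}]' --gripper 1

```text
time: 9.0
tool_pos: [461.1, -184.6, 35.5]
tcp_rot: [3.141, 0.0, 0.88]
contact_force: [0.3, -0.2, 0.1]
grip_width: 2.2
finger_force: 0.0
```

carry_out --plan '[{"tx": 0, "ty": 0, "tz": 0, "rx": 0, "ry": 0, "rz": 0}, {"tx": 0, "ty": 0, "tz": 0, "rx": 0, "ry": 0, "rz": 0}, {"tx": 0, "ty": 0, "tz": 0, "rx": 0, "ry": 0, "rz": 0}, {"tx": 0, "ty": 0, "tz": 0, "rx": 0, "ry": 0, "rz": 0}]'

```text
time: 9.4
tool_pos: [461.1, -184.6, 35.4]
tcp_rot: [3.142, 0.0, 0.88]
contact_force: [1.1, 0.8, -1.2]
grip_width: 0.2
finger_force: 0.0
```

The fingers shut to zero with nothing between them, so I'm looking.

Run:
```python
from h import *
s=bot.capture("side")[:,:,::-1]; t=bot.capture("top")[:,:,::-1]; w=bot.capture("wrist")[:,:,::-1]
a=cv2.resize(s[110:210,270:390],(400,333)); b=cv2.resize(t[192:272,280:376],(400,333))
cv2.imwrite("pics/k3.png",np.concatenate([a,b],1)); cv2.imwrite("pics/k3w.png",w)
```

```text
(no output)
```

View pics/k3.png

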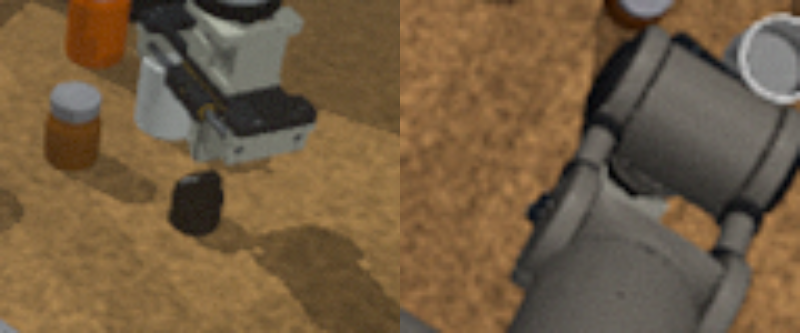

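The side crop shows the knob unobscured at (197,205), with the gripper's underside behind and above it around (250,150). The fingers are therefore not where the reported TCP says. I'll overlay the projected tool axis on the side and wrist views.

Run:
```python
from h import *
o=bot.get_obs(); p=o["tool_pos"]
s=bot.capture("side")[:,:,::-1].copy(); w=bot.capture("wrist")[:,:,::-1].copy()
out=[]
for im,n,(x0,y0,W,H,f) in((s,"side",(280,90,100,120,5)),(w,"wrist",(178,100,150,300,2))):
    m=bot.camera_model(n); c=cv2.resize(im[y0:y0+H,x0:x0+W],None,fx=f,fy=f,interpolation=2)
    for k,h in enumerate((0,19,40,66)):
        P=m["camera_matrix"]@(m["R"]@(p+[0,0,h])+m["t"]); u=P[:2]/P[2]; print(n,h,u.round(1))
        q=tuple(((u-[x0,y0])*f).astype(int)); cv2.drawMarker(c,q,[(0,0,255),(0,255,0),(255,0,0),(255,0,255)][k],0,12,2)
    out.append(cv2.resize(c,(int(c.shape[1]*600/c.shape[0]),600)))
cv2.imwrite("pics/k4.png",np.concatenate(out,1)[:,:800])
```

```text
side 0 [329.1 167.1]
side 19 [330.  162.4]
side 40 [331.1 157. ]
side 66 [332.4 150.2]
wrist 0 [257.3 215.8]
wrist 19 [257.3 225.9]
wrist 40 [257.4 239.6]
wrist 66 [257.6 262. ]
```

View pics/k4.png

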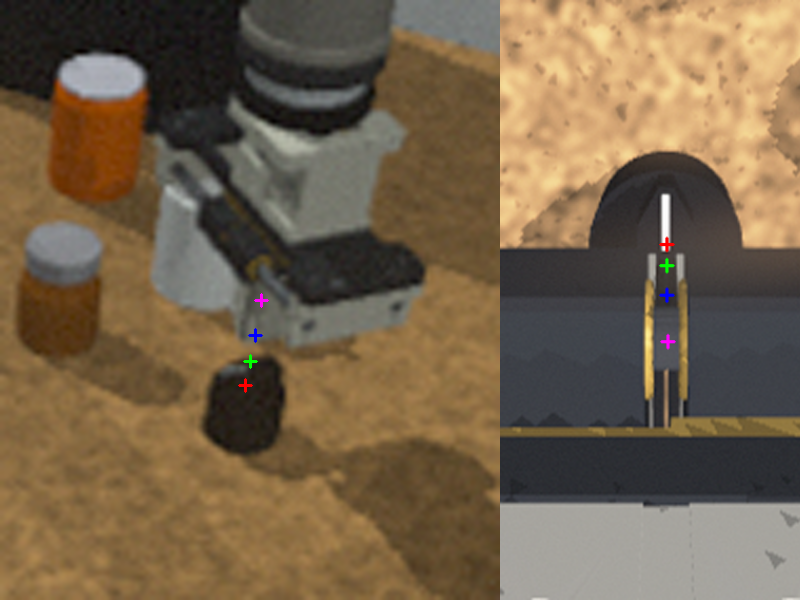

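The overlay shows the real finger ends about 40 mm above the reported TCP. The pad corners in the wrist view agree: 177 px apart for 92 mm gives a depth of about 165 mm against 207 mm for the TCP. Gripping the bar therefore needs the reported TCP near z = 0, so I'll open, descend and re-grip.

carry_out --plan '[{"tx": 0, "ty": 0, "tz": 0, "rx": 0, "ry": 0, "rz": 0}, {"tx": 0, "ty": 0, "tz": 0, "rx": 0, "ry": 0, "rz": 0}, {"tx": 0, "ty": 0, "tz": 0, "rx": 0, "ry": 0, "rz": 0}, {"tx": 0, "ty": 0, "tz": 0, "rx": 0, "ry": 0, "rz": 0}, {"tx": 0, "ty": 0, "tz": 0, "rx": 0, "ry": 0, "rz": 0}, {"tx": 0, "ty": 0, "tz": 0, "rx": 0, "ry": 0, "rz": 0}, {"tx": 0, "ty": 0, "tz": -10, "rx": 0, "ry": 0, "rz": 0}, {"tx": -0.3, "ty": 0.3, "tz": -10, "rx": 0, "ry": 0, "rz": 0}, {"tx": 0, "ty": 0, "tz": -8, "rx": 0, "ry": 0, "rz": 0}, {"tx": 0, "ty": 0, "tz": -4, "rx": 0, "ry": 0, "rz": 0}, {"tx": 0, "ty": 0, "tz": -3, "rx": 0, "ry": 0, "rz": 0}, {"tx": 0, "ty": 0, "tz": 0, "rx": 0, "ry": 0, "rz": 0}]' --gripper 0

```text
time: 10.85
tool_pos: [460.6, -184.2, -0.0]
tcp_rot: [-3.141, 0.0, 0.88]
contact_force: [-0.3, 0.3, -0.1]
grip_width: 90.0
finger_force: 0.0
```

carry_out --plan '[{"tx": 0, "ty": 0, "tz": 0, "rx": 0, "ry": 0, "rz": 0}, {"tx": 0, "ty": 0, "tz": 0, "rx": 0, "ry": 0, "rz": 0}, {"tx": 0, "ty": 0, "tz": 0, "rx": 0, "ry": 0, "rz": 0}, {"tx": 0, "ty": 0, "tz": 0, "rx": 0, "ry": 0, "rz": 0}, {"tx": 0, "ty": 0, "tz": 0, "rx": 0, "ry": 0, "rz": 0}, {"tx": 0, "ty": 0, "tz": 0, "rx": 0, "ry": 0, "rz": 0}, {"tx": 0, "ty": 0, "tz": 0, "rx": 0, "ry": 0, "rz": 0}, {"tx": 0, "ty": 0, "tz": 0, "rx": 0, "ry": 0, "rz": 0}, {"tx": 0, "ty": 0, "tz": 0, "rx": 0, "ry": 0, "rz": 0}, {"tx": 0, "ty": 0, "tz": 0, "rx": 0, "ry": 0, "rz": 0}, {"tx": 0, "ty": 0, "tz": 0, "rx": 0, "ry": 0, "rz": 0}, {"tx": 0, "ty": 0, "tz": 0, "rx": 0, "ry": 0, "rz": 0}]' --gripper 1

```text
time: 12.05
tool_pos: [460.9, -184.4, 0.4]
tcp_rot: [3.141, -0.0, 0.88]
contact_force: [1.2, -0.1, -0.7]
grip_width: 16.2
finger_force: 30.0
```

Gripped: 16.2 mm at 30 N. Now lift and carry.

carry_out --plan '[{"tx": 0, "ty": 0, "tz": 5, "rx": 0, "ry": 0, "rz": 0}, {"tx": 0, "ty": 0, "tz": 20, "rx": 0, "ry": 0, "rz": 0}, {"tx": 0, "ty": 0, "tz": 25, "rx": 0, "ry": 0, "rz": 0}, {"tx": 0, "ty": 0, "tz": 25, "rx": 0, "ry": 0, "rz": 0}, {"tx": 0, "ty": 0, "tz": 15, "rx": 0, "ry": 0, "rz": 0}, {"tx": 0, "ty": 0, "tz": 0, "rx": 0, "ry": 0, "rz": 0}]'

```text
time: 12.65
tool_pos: [462.0, -184.9, 92.5]
tcp_rot: [3.137, -0.001, 0.88]
contact_force: [0.4, 0.6, -2.0]
grip_width: 15.8
finger_force: 30.0
```

carry_out --plan '[{"tx": 2, "ty": 18, "tz": 0, "rx": 0, "ry": 0, "rz": -0.003}, {"tx": 3.5, "ty": 35, "tz": 0, "rx": 0, "ry": 0, "rz": -0.003}, {"tx": 3.5, "ty": 40, "tz": 0, "rx": 0, "ry": 0, "rz": -0.003}, {"tx": 3.5, "ty": 40, "tz": 0, "rx": 0, "ry": 0, "rz": -0.003}, {"tx": 3.5, "ty": 40, "tz": 0, "rx": 0, "ry": 0, "rz": -0.003}, {"tx": 3.5, "ty": 40, "tz": 0, "rx": 0, "ry": 0, "rz": -0.003}, {"tx": 3.5, "ty": 40, "tz": 0, "rx": 0, "ry": 0, "rz": -0.003}, {"tx": 3.5, "ty": 40, "tz": 0, "rx": 0, "ry": 0, "rz": -0.003}, {"tx": 3.5, "ty": 35, "tz": 0, "rx": 0, "ry": 0, "rz": -0.003}, {"tx": 2.8, "ty": 19.5, "tz": 0, "rx": 0, "ry": 0, "rz": -0.003}, {"tx": 0, "ty": 0, "tz": 0, "rx": 0, "ry": 0, "rz": 0}, {"tx": 0, "ty": 0, "tz": 0, "rx": 0, "ry": 0, "rz": 0}]'

```text
time: 13.85
tool_pos: [492.7, 163.0, 89.4]
tcp_rot: [-3.141, 0.002, 0.851]
contact_force: [0.5, -0.2, -1.4]
grip_width: 15.5
finger_force: 30.0
```

carry_out --plan '[{"tx": 0, "ty": 0, "tz": -15, "rx": 0, "ry": 0, "rz": 0}, {"tx": 0, "ty": 0, "tz": -8, "rx": 0, "ry": 0, "rz": 0}, {"tx": 0, "ty": 0, "tz": 0, "rx": 0, "ry": 0, "rz": 0}, {"tx": 0, "ty": 0, "tz": 0, "rx": 0, "ry": 0, "rz": 0}]'

```text
time: 14.25
tool_pos: [493.6, 162.5, 67.4]
tcp_rot: [-3.141, 0.001, 0.849]
contact_force: [0.4, 0.0, -1.5]
grip_width: 15.9
finger_force: 30.0
```

carry_out --plan '[{"tx": 0, "ty": 0.6, "tz": -3, "rx": 0, "ry": 0, "rz": 0}, {"tx": 0, "ty": 0, "tz": -2, "rx": 0, "ry": 0, "rz": 0}, {"tx": 0, "ty": 0, "tz": -1, "rx": 0, "ry": 0, "rz": 0}, {"tx": 0, "ty": 0, "tz": 0, "rx": 0, "ry": 0, "rz": 0}]'

```text
time: 14.65
tool_pos: [493.5, 163.8, 61.4]
tcp_rot: [-3.142, 0.0, 0.85]
contact_force: [0.6, -0.1, -2.1]
grip_width: 15.7
finger_force: 30.0
```

carry_out --plan '[{"tx": 0, "ty": 0, "tz": -1, "rx": 0, "ry": 0, "rz": 0}, {"tx": 0, "ty": 0, "tz": -1, "rx": 0, "ry": 0, "rz": 0}, {"tx": 0, "ty": 0, "tz": 0, "rx": 0, "ry": 0, "rz": 0}]'

```text
time: 14.95
tool_pos: [493.5, 163.8, 59.3]
tcp_rot: [-3.142, 0.0, 0.85]
contact_force: [0.2, 0.7, -3.0]
grip_width: 15.6
finger_force: 30.0
```

carry_out --plan '[{"tx": 0, "ty": 0, "tz": -3, "rx": 0, "ry": 0, "rz": 0}, {"tx": 0, "ty": 0, "tz": -3, "rx": 0, "ry": 0, "rz": 0}, {"tx": 0, "ty": 0, "tz": -3, "rx": 0, "ry": 0, "rz": 0}, {"tx": 0, "ty": 0, "tz": -3, "rx": 0, "ry": 0, "rz": 0}, {"tx": 0, "ty": 0, "tz": 0, "rx": 0, "ry": 0, "rz": 0}, {"tx": 0, "ty": 0, "tz": 0, "rx": 0, "ry": 0, "rz": 0}]'

```text
time: 15.55
tool_pos: [493.6, 163.8, 47.3]
tcp_rot: [-3.142, 0.0, 0.85]
contact_force: [-0.0, 0.4, -2.8]
grip_width: 16.0
finger_force: 30.0
```

carry_out --plan '[{"tx": 0, "ty": 0, "tz": -1.5, "rx": 0, "ry": 0, "rz": 0}, {"tx": 0, "ty": 0, "tz": -1.5, "rx": 0, "ry": 0, "rz": 0}, {"tx": 0, "ty": 0, "tz": -1, "rx": 0, "ry": 0, "rz": 0}, {"tx": 0, "ty": 0, "tz": 0, "rx": 0, "ry": 0, "rz": 0}]'

```text
time: 15.95
tool_pos: [493.5, 163.8, 43.3]
tcp_rot: [-3.141, 0.0, 0.85]
contact_force: [-0.1, 0.3, -2.4]
grip_width: 15.7
finger_force: 30.0
```

carry_out --plan '[{"tx": 0, "ty": 0, "tz": -0.5, "rx": 0, "ry": 0, "rz": 0}, {"tx": 0, "ty": 0, "tz": 0, "rx": 0, "ry": 0, "rz": 0}]'

```text
time: 16.15
tool_pos: [493.6, 163.8, 42.9]
tcp_rot: [3.142, 0.0, 0.85]
contact_force: [-0.5, 0.5, -2.9]
grip_width: 15.3
finger_force: 30.0
```

carry_out --plan '[{"tx": 0, "ty": 0, "tz": -0.5, "rx": 0, "ry": 0, "rz": 0}, {"tx": 0, "ty": 0, "tz": 0, "rx": 0, "ry": 0, "rz": 0}]'

```text
time: 16.35
tool_pos: [493.6, 163.8, 42.4]
tcp_rot: [3.142, 0.0, 0.85]
contact_force: [0.5, 0.7, -2.8]
grip_width: 15.5
finger_force: 30.0
```

carry_out --plan '[{"tx": 0, "ty": 0, "tz": -0.5, "rx": 0, "ry": 0, "rz": 0}, {"tx": 0, "ty": 0, "tz": 0, "rx": 0, "ry": 0, "rz": 0}]'

```text
time: 16.55
tool_pos: [493.6, 163.8, 41.9]
tcp_rot: [3.142, 0.0, 0.85]
contact_force: [0.7, 0.4, -2.7]
grip_width: 15.8
finger_force: 30.0
```

carry_out --plan '[{"tx": 0, "ty": 0, "tz": -0.4, "rx": 0, "ry": 0, "rz": 0}, {"tx": 0, "ty": 0, "tz": 0, "rx": 0, "ry": 0, "rz": 0}]'

```text
time: 16.75
tool_pos: [493.6, 163.8, 41.5]
tcp_rot: [3.142, 0.0, 0.85]
contact_force: [-0.1, 0.2, -2.8]
grip_width: 15.7
finger_force: 30.0
```

carry_out --plan '[{"tx": 0, "ty": 0, "tz": -0.4, "rx": 0, "ry": 0, "rz": 0}, {"tx": 0, "ty": 0, "tz": 0, "rx": 0, "ry": 0, "rz": 0}]'

```text
time: 16.95
tool_pos: [493.6, 163.8, 41.1]
tcp_rot: [3.142, 0.0, 0.85]
contact_force: [0.3, 0.5, -2.7]
grip_width: 15.6
finger_force: 30.0
```

carry_out --plan '[{"tx": 0, "ty": 0, "tz": -0.4, "rx": 0, "ry": 0, "rz": 0}, {"tx": 0, "ty": 0, "tz": 0, "rx": 0, "ry": 0, "rz": 0}]'

```text
time: 17.15
tool_pos: [493.6, 163.8, 40.7]
tcp_rot: [3.142, 0.0, 0.85]
contact_force: [0.2, 0.2, -1.9]
grip_width: 15.6
finger_force: 30.0
```

carry_out --plan '[{"tx": 0, "ty": 0, "tz": -0.4, "rx": 0, "ry": 0, "rz": 0}, {"tx": 0, "ty": 0, "tz": 0, "rx": 0, "ry": 0, "rz": 0}]'

```text
time: 17.35
tool_pos: [493.6, 163.8, 40.3]
tcp_rot: [3.142, 0.0, 0.85]
contact_force: [0.1, -0.9, -2.3]
grip_width: 15.8
finger_force: 30.0
```

carry_out --plan '[{"tx": 0, "ty": 0, "tz": -0.4, "rx": 0, "ry": 0, "rz": 0}, {"tx": 0, "ty": 0, "tz": 0, "rx": 0, "ry": 0, "rz": 0}]'

```text
time: 17.55
tool_pos: [493.6, 163.8, 39.9]
tcp_rot: [3.142, 0.0, 0.85]
contact_force: [0.8, -0.6, -2.4]
grip_width: 15.9
finger_force: 30.0
```

carry_out --plan '[{"tx": 0, "ty": 0, "tz": -0.5, "rx": 0, "ry": 0, "rz": 0}, {"tx": 0, "ty": 0, "tz": -0.5, "rx": 0, "ry": 0, "rz": 0}, {"tx": 0, "ty": 0, "tz": 0, "rx": 0, "ry": 0, "rz": 0}]'

```text
time: 17.85
tool_pos: [493.6, 163.8, 38.9]
tcp_rot: [3.141, 0.0, 0.85]
contact_force: [0.2, 0.4, -2.4]
grip_width: 15.7
finger_force: 30.0
```

carry_out --plan '[{"tx": 0, "ty": 0, "tz": -0.5, "rx": 0, "ry": 0, "rz": 0}, {"tx": 0, "ty": 0, "tz": -0.5, "rx": 0, "ry": 0, "rz": 0}, {"tx": 0, "ty": 0, "tz": 0, "rx": 0, "ry": 0, "rz": 0}]'

```text
time: 18.15
tool_pos: [493.6, 163.8, 37.9]
tcp_rot: [3.142, 0.0, 0.85]
contact_force: [0.2, 0.5, -1.8]
grip_width: 15.6
finger_force: 30.0
```

The knob is 4 mm below the ledge height with no contact force, so the flats are in line. Next are the spring balls.

carry_out --plan '[{"tx": 0, "ty": 0, "tz": -0.7, "rx": 0, "ry": 0, "rz": 0}, {"tx": 0, "ty": 0, "tz": -0.7, "rx": 0, "ry": 0, "rz": 0}, {"tx": 0, "ty": 0, "tz": 0, "rx": 0, "ry": 0, "rz": 0}]'

```text
time: 18.45
tool_pos: [493.6, 163.8, 36.5]
tcp_rot: [3.142, 0.0, 0.85]
contact_force: [-0.1, -0.1, -2.7]
grip_width: 15.7
finger_force: 30.0
```

carry_out --plan '[{"tx": 0, "ty": 0, "tz": -0.5, "rx": 0, "ry": 0, "rz": 0}, {"tx": 0, "ty": 0, "tz": -0.5, "rx": 0, "ry": 0, "rz": 0}, {"tx": 0, "ty": 0, "tz": 0, "rx": 0, "ry": 0, "rz": 0}]'

```text
time: 18.75
tool_pos: [493.6, 163.8, 35.5]
tcp_rot: [3.141, 0.0, 0.85]
contact_force: [0.5, -0.9, -1.5]
grip_width: 15.8
finger_force: 30.0
```

carry_out --plan '[{"tx": 0, "ty": 0, "tz": -0.5, "rx": 0, "ry": 0, "rz": 0}, {"tx": 0, "ty": 0, "tz": 0, "rx": 0, "ry": 0, "rz": 0}]'

```text
time: 18.95
tool_pos: [493.8, 163.7, 35.1]
tcp_rot: [3.141, -0.0, 0.85]
contact_force: [1.5, -0.2, -1.9]
grip_width: 15.6
finger_force: 30.0
```

carry_out --plan '[{"tx": 0, "ty": 0, "tz": -0.5, "rx": 0, "ry": 0, "rz": 0}, {"tx": 0, "ty": 0, "tz": 0, "rx": 0, "ry": 0, "rz": 0}]'

```text
time: 19.15
tool_pos: [493.8, 163.8, 34.6]
tcp_rot: [3.141, -0.0, 0.85]
contact_force: [1.4, -0.7, -1.0]
grip_width: 15.7
finger_force: 30.0
```

carry_out --plan '[{"tx": 0, "ty": 0, "tz": -0.5, "rx": 0, "ry": 0, "rz": 0}, {"tx": 0, "ty": 0, "tz": -0.3, "rx": 0, "ry": 0, "rz": 0}, {"tx": 0, "ty": 0, "tz": 0, "rx": 0, "ry": 0, "rz": 0}]'

```text
time: 19.45
tool_pos: [493.9, 163.8, 33.9]
tcp_rot: [3.141, -0.0, 0.85]
contact_force: [1.7, -1.0, -0.0]
grip_width: 15.1
finger_force: 30.0
```

carry_out --plan '[{"tx": 0, "ty": 0, "tz": -0.5, "rx": 0, "ry": 0, "rz": 0}, {"tx": 0, "ty": 0, "tz": -0.3, "rx": 0, "ry": 0, "rz": 0}, {"tx": 0, "ty": 0, "tz": 0, "rx": 0, "ry": 0, "rz": 0}]'

```text
time: 19.75
tool_pos: [493.6, 163.7, 32.9]
tcp_rot: [3.141, 0.0, 0.85]
contact_force: [0.6, -1.6, -0.9]
grip_width: 15.8
finger_force: 30.0
```

carry_out --plan '[{"tx": 0, "ty": 0, "tz": -0.5, "rx": 0, "ry": 0, "rz": 0}, {"tx": 0, "ty": 0, "tz": -0.3, "rx": 0, "ry": 0, "rz": 0}, {"tx": 0, "ty": 0, "tz": 0, "rx": 0, "ry": 0, "rz": 0}]'

```text
time: 20.05
tool_pos: [493.5, 163.8, 31.8]
tcp_rot: [-3.141, 0.0, 0.85]
contact_force: [1.4, -0.8, -2.6]
grip_width: 15.5
finger_force: 30.0
```

Run:
```python
from h import *
o=bot.get_obs(); print(o["time"],o["tool_pos"],o["contact_force"].round(2),o["moment"].round(3))
s=bot.capture("side")[:,:,::-1].copy(); m=bot.camera_model("side"); cv2.imwrite("pics/s5.png",s)
# darkest-blob silhouette of loose knob and of the other knob: lowest dark pixel under each axis
for n,x,y in(("stem",493.6,163.2),("other",523,300.2)):
    for z in (30,36,42,56,64,82):
        P=m["camera_matrix"]@(m["R"]@np.array([x,y,z])+m["t"]); print(n,z,(P[:2]/P[2]).round(1))
x0,y0=190,190; c=cv2.resize(s[y0:y0+110,x0:x0+110],(600,600),interpolation=2)
cv2.imwrite("pics/s5c.png",c)
```

```text
20.05 [493.49071027 163.76512876  31.83959498] [ 1.38 -0.8  -2.59] [-0.249 -0.381 -0.014]
stem 30 [262.3 237.9]
stem 36 [262.3 236.4]
stem 42 [262.4 234.9]
stem 56 [262.4 231.3]
stem 64 [262.5 229.2]
stem 82 [262.6 224.5]
other 30 [221.2 271.5]
other 36 [221. 270.]
other 42 [220.8 268.6]
other 56 [220.4 265.1]
other 64 [220.2 263. ]
other 82 [219.6 258.4]
```

View pics/s5c.png

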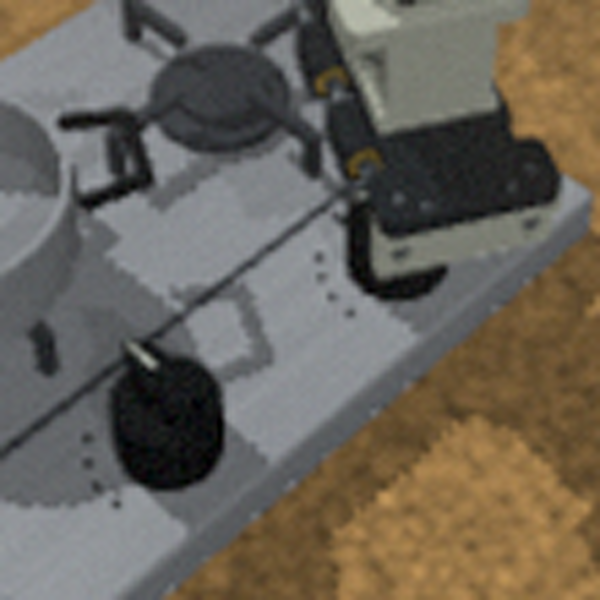

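The side view shows the knob nearly down on the panel under the gripper at crop (400,280). I'll press down to the panel.

carry_out --plan '[{"tx": 0, "ty": 0, "tz": -0.5, "rx": 0, "ry": 0, "rz": 0}, {"tx": 0, "ty": 0, "tz": -0.5, "rx": 0, "ry": 0, "rz": 0}, {"tx": 0, "ty": 0, "tz": 0, "rx": 0, "ry": 0, "rz": 0}]'

```text
time: 20.4
tool_pos: [493.5, 163.8, 31.0]
tcp_rot: [-3.141, 0.0, 0.85]
contact_force: [1.5, -0.7, -3.3]
grip_width: 15.6
finger_force: 30.0
```

carry_out --plan '[{"tx": 0, "ty": 0, "tz": -0.5, "rx": 0, "ry": 0, "rz": 0}, {"tx": 0, "ty": 0, "tz": -0.5, "rx": 0, "ry": 0, "rz": 0}, {"tx": 0, "ty": 0, "tz": 0, "rx": 0, "ry": 0, "rz": 0}]'

```text
time: 20.7
tool_pos: [493.7, 163.8, 30.4]
tcp_rot: [3.141, -0.0, 0.85]
contact_force: [1.0, -0.5, 0.8]
grip_width: 15.7
finger_force: 30.0
```

carry_out --plan '[{"tx": 0, "ty": 0, "tz": -0.5, "rx": 0, "ry": 0, "rz": 0}, {"tx": 0, "ty": 0, "tz": -0.5, "rx": 0, "ry": 0, "rz": 0}, {"tx": 0, "ty": 0, "tz": 0, "rx": 0, "ry": 0, "rz": 0}]'

```text
time: 21.0
tool_pos: [493.8, 163.8, 30.3]
tcp_rot: [3.141, -0.001, 0.85]
contact_force: [-1.3, -1.6, 9.4]
grip_width: 15.7
finger_force: 30.0
```

carry_out --plan '[{"tx": 0, "ty": 0, "tz": -0.5, "rx": 0, "ry": 0, "rz": 0}, {"tx": 0, "ty": 0, "tz": -0.5, "rx": 0, "ry": 0, "rz": 0}, {"tx": 0, "ty": 0, "tz": 0, "rx": 0, "ry": 0, "rz": 0}]'

```text
time: 21.3
tool_pos: [493.8, 163.8, 30.3]
tcp_rot: [3.141, -0.001, 0.85]
contact_force: [-5.1, -2.2, 18.1]
grip_width: 15.7
finger_force: 30.0
```

A hard stop at z = 30.3 matches the panel at z = 30. I'll relax the press and begin turning clockwise, checking the moment.

carry_out --plan '[{"tx": 0, "ty": 0, "tz": 1, "rx": 0, "ry": 0, "rz": 0}, {"tx": 0, "ty": 0, "tz": 0.6, "rx": 0, "ry": 0, "rz": 0}, {"tx": 0, "ty": 0, "tz": 0, "rx": 0, "ry": 0, "rz": -0.05}, {"tx": 0, "ty": 0, "tz": 0, "rx": 0, "ry": 0, "rz": -0.08}, {"tx": 0, "ty": 0, "tz": 0, "rx": 0, "ry": 0, "rz": -0.08}, {"tx": 0, "ty": 0, "tz": 0, "rx": 0, "ry": 0, "rz": -0.08}]'

```text
time: 21.9
tool_pos: [494.7, 164.1, 30.4]
tcp_rot: [3.141, -0.002, 0.557]
contact_force: [2.0, -0.5, 4.3]
grip_width: 15.8
finger_force: 30.1
```

Run:
```python
from h import *
o=bot.get_obs(); print(o["tool_pos"],o["tcp_rot"],o["contact_force"].round(2),o["moment"].round(3))
```

```text
[494.72978064 164.09956073  30.35123375] [ 3.14061646e+00 -2.33472419e-03  5.57026449e-01] [ 2.02 -0.52  4.25] [-0.004 -0.178  0.26 ]
```

carry_out --plan '[{"tx": 0, "ty": 0, "tz": 0, "rx": 0, "ry": 0, "rz": -0.1}, {"tx": 0, "ty": 0, "tz": 0, "rx": 0, "ry": 0, "rz": -0.1}, {"tx": 0, "ty": 0, "tz": 0, "rx": 0, "ry": 0, "rz": -0.1}, {"tx": 0, "ty": 0, "tz": 0, "rx": 0, "ry": 0, "rz": -0.1}, {"tx": 0, "ty": 0, "tz": 0, "rx": 0, "ry": 0, "rz": -0.1}, {"tx": 0, "ty": 0, "tz": 0, "rx": 0, "ry": 0, "rz": -0.1}, {"tx": 0, "ty": 0, "tz": 0, "rx": 0, "ry": 0, "rz": -0.08}, {"tx": 0, "ty": 0, "tz": 0, "rx": 0, "ry": 0, "rz": -0.05}, {"tx": 0, "ty": 0, "tz": 0, "rx": 0, "ry": 0, "rz": 0}]'

```text
time: 22.8
tool_pos: [495.0, 163.7, 30.4]
tcp_rot: [-3.141, -0.003, -0.17]
contact_force: [3.4, -2.6, 5.1]
grip_width: 15.6
finger_force: 30.0
```

Run:
```python
from h import *
o=bot.get_obs(); print(o["tool_pos"],o["tcp_rot"],o["contact_force"].round(2),o["moment"].round(3))
```

```text
[494.95739282 163.67911648  30.36295616] [-3.14125014e+00 -2.74573643e-03 -1.70238799e-01] [ 3.37 -2.64  5.1 ] [-0.353 -0.459  0.155]
```

carry_out --plan '[{"tx": 0, "ty": 0, "tz": 0, "rx": 0, "ry": 0, "rz": -0.02}, {"tx": 0, "ty": 0, "tz": 0, "rx": 0, "ry": 0, "rz": -0.02}, {"tx": 0, "ty": 0, "tz": 0, "rx": 0, "ry": 0, "rz": 0}]'

```text
time: 23.1
tool_pos: [494.9, 163.6, 30.3]
tcp_rot: [-3.141, -0.003, -0.209]
contact_force: [2.7, -2.1, 6.6]
grip_width: 15.6
finger_force: 30.0
```

Run:
```python
from h import *
o=bot.get_obs(); print(o["tool_pos"],o["tcp_rot"],o["contact_force"].round(2),o["moment"].round(3))
```

```text
[494.93947088 163.63711471  30.33416709] [-3.14119343e+00 -2.70305881e-03 -2.08794608e-01] [ 2.73 -2.12  6.59] [-0.348 -0.378  0.162]
```

carry_out --plan '[{"tx": 0, "ty": 0, "tz": 0, "rx": 0, "ry": 0, "rz": -0.02}, {"tx": 0, "ty": 0, "tz": 0, "rx": 0, "ry": 0, "rz": -0.02}, {"tx": 0, "ty": 0, "tz": 0, "rx": 0, "ry": 0, "rz": 0}]'

```text
time: 23.4
tool_pos: [494.9, 163.6, 30.3]
tcp_rot: [-3.141, -0.003, -0.249]
contact_force: [3.2, -2.6, 4.9]
grip_width: 15.5
finger_force: 30.0
```

Run:
```python
from h import *
o=bot.get_obs(); print(o["tool_pos"],o["tcp_rot"],o["contact_force"].round(2),o["moment"].round(3))
```

```text
[494.91883658 163.60920882  30.34347455] [-3.14115962e+00 -2.64634999e-03 -2.48770516e-01] [ 3.23 -2.6   4.89] [-0.347 -0.449  0.197]
```

carry_out --plan '[{"tx": 0, "ty": 0, "tz": 0, "rx": 0, "ry": 0, "rz": -0.02}, {"tx": 0, "ty": 0, "tz": 0, "rx": 0, "ry": 0, "rz": -0.01}, {"tx": 0, "ty": 0, "tz": 0, "rx": 0, "ry": 0, "rz": 0}]'

```text
time: 23.7
tool_pos: [494.9, 163.6, 30.3]
tcp_rot: [-3.141, -0.003, -0.278]
contact_force: [3.4, -3.0, 4.8]
grip_width: 15.9
finger_force: 30.0
```

Run:
```python
from h import *
o=bot.get_obs(); print(o["tool_pos"],o["tcp_rot"],o["contact_force"].round(2),o["moment"].round(3))
```

```text
[494.93900751 163.58875937  30.31900678] [-3.14109117e+00 -2.63181213e-03 -2.78466002e-01] [ 3.37 -2.98  4.84] [-0.352 -0.38   0.222]
```

carry_out --plan '[{"tx": 0, "ty": 0, "tz": 0, "rx": 0, "ry": 0, "rz": -0.02}, {"tx": 0, "ty": 0, "tz": 0, "rx": 0, "ry": 0, "rz": -0.01}, {"tx": 0, "ty": 0, "tz": 0, "rx": 0, "ry": 0, "rz": 0}]'

```text
time: 24.0
tool_pos: [494.9, 163.6, 30.4]
tcp_rot: [-3.141, -0.003, -0.308]
contact_force: [1.9, -3.2, 5.2]
grip_width: 16.0
finger_force: 30.0
```

Run:
```python
from h import *
o=bot.get_obs(); print(o["tool_pos"],o["tcp_rot"],o["contact_force"].round(2),o["moment"].round(3))
```

```text
[494.9315644  163.59844093  30.36314381] [-3.14101204e+00 -2.65997988e-03 -3.08428565e-01] [ 1.92 -3.19  5.23] [-0.419 -0.399  0.253]
```

carry_out --plan '[{"tx": 0, "ty": 0, "tz": 0, "rx": 0, "ry": 0, "rz": -0.02}, {"tx": 0, "ty": 0, "tz": 0, "rx": 0, "ry": 0, "rz": -0.02}, {"tx": 0, "ty": 0, "tz": 0, "rx": 0, "ry": 0, "rz": 0}]'

```text
time: 24.3
tool_pos: [494.9, 163.6, 30.4]
tcp_rot: [-3.141, -0.003, -0.349]
contact_force: [1.7, -3.6, 5.5]
grip_width: 16.0
finger_force: 30.0
```

Run:
```python
from h import *
o=bot.get_obs(); print(o["tool_pos"],o["tcp_rot"],o["contact_force"].round(2),o["moment"].round(3))
m=bot.camera_model("wrist"); im=bot.capture("wrist")[:,:,::-1].copy(); cv2.imwrite("pics/w6.png",im)
# white line of the held knob, cast at z=82
c=im[100:235,200:330].astype(int); 
ys,xs=np.nonzero((c.min(2)>185)&(np.ptp(c,axis=2)<25))
n,l,s,ce=cv2.connectedComponentsWithStats(((c.min(2)>150)&(np.ptp(c,axis=2)<40)).astype(np.uint8))
print([(s[i].tolist(),ce[i].round(1).tolist()) for i in range(1,n) if s[i][4]>15])
```

```text
[494.93000561 163.55555794  30.36971168] [-3.14095592e+00 -2.64395150e-03 -3.48738117e-01] [ 1.69 -3.59  5.52] [-0.403 -0.394  0.22 ]
[([0, 0, 62, 48, 2549], [27.8, 21.8]), ([70, 0, 60, 37, 1976], [99.1, 16.2]), ([0, 37, 130, 80, 6785], [71.3, 75.0]), ([55, 110, 4, 25, 100], [56.5, 122.0]), ([23, 121, 14, 14, 163], [29.4, 127.9]), ([77, 121, 14, 14, 162], [83.5, 127.9])]
```

```bash
cat > ln.py <<'E'
from h import *
def line(fn,m,z=82):
    c=cv2.imread(fn)[195:240,240:275].astype(int); w=((c.min(2)>150)&(np.ptp(c,axis=2)<40)).astype(np.uint8)
    n,l,s,ce=cv2.connectedComponentsWithStats(w); i=1+np.argmax(s[1:,4]); print(s[i])
    pts=[]
    for r in range(s[i][1],s[i][1]+s[i][3]):
        xs=np.nonzero(l[r]==i)[0]; wt=c[r].mean(1)[xs]; pts.append(((xs*wt).sum()/wt.sum()+240,r+195))
    P=np.array([plane(m,*p,z)[:2] for p in pts]); d=P-P.mean(0); v=np.linalg.svd(d)[2][0]; v*=np.sign(v[0])
    return np.arctan2(v[1],v[0]),P[0],P[-1]
E
python3 - <<'E'
from ln import *
print(bot.get_obs()["tcp_rot"][2],line("pics/w6.png",bot.camera_model("wrist")))
E
```

```text
[ 15  15   4  30 120]
-0.34834988641617537 (np.float64(-0.34496583620264953), array([513.25743387, 156.72975036]), array([499.27789005, 161.75371073]))
```

The knob's pointer follows the tool, now at about -0.345, past off plus the play, so the stem is at its clockwise stop. Next I bring the pointer back within the play to off (-0.208).

carry_out --plan '[{"tx": 0, "ty": 0, "tz": 0, "rx": 0, "ry": 0, "rz": 0.05}, {"tx": 0, "ty": 0, "tz": 0, "rx": 0, "ry": 0, "rz": 0.05}, {"tx": 0, "ty": 0, "tz": 0, "rx": 0, "ry": 0, "rz": 0}]'

```text
time: 24.65
tool_pos: [494.7, 163.9, 30.3]
tcp_rot: [-3.141, -0.002, -0.248]
contact_force: [1.6, -1.7, 6.0]
grip_width: 15.9
finger_force: 30.0
```

Run:
```python
from ln import *
o=bot.get_obs(); print(o["tool_pos"],o["tcp_rot"],o["contact_force"].round(2),o["moment"].round(3))
im=bot.capture("wrist")[:,:,::-1].copy(); cv2.imwrite("pics/w7.png",im)
print(line("pics/w7.png",bot.camera_model("wrist")))
```

```text
[494.74926724 163.88900235  30.32849079] [-3.14067134e+00 -2.19367792e-03 -2.47507792e-01] [ 1.61 -1.67  6.05] [-0.164 -0.335  0.057]
[ 15  15   4  30 120]
(np.float64(-0.24840022052713398), array([513.69449172, 158.9513094 ]), array([499.29333652, 162.60026323]))
```

carry_out --plan '[{"tx": 0, "ty": 0, "tz": 0, "rx": 0, "ry": 0, "rz": 0.04}, {"tx": 0, "ty": 0, "tz": 0, "rx": 0, "ry": 0, "rz": 0}]'

```text
time: 24.9
tool_pos: [494.6, 164.1, 30.3]
tcp_rot: [-3.141, -0.002, -0.208]
contact_force: [1.8, -0.4, 6.1]
grip_width: 15.7
finger_force: 30.0
```

Run:
```python
from ln import *
o=bot.get_obs(); print(o["tool_pos"],o["tcp_rot"],o["contact_force"].round(2),o["moment"].round(3))
```

```text
[494.55749606 164.0628198   30.32360641] [-3.14060912e+00 -1.88932338e-03 -2.07895561e-01] [ 1.76 -0.35  6.06] [ 0.022 -0.226  0.006]
```

carry_out --plan '[{"tx": 0, "ty": 0, "tz": 0.6, "rx": 0, "ry": 0, "rz": 0}, {"tx": 0, "ty": 0, "tz": 0, "rx": 0, "ry": 0, "rz": 0}]'

```text
time: 25.1
tool_pos: [494.3, 164.0, 30.4]
tcp_rot: [-3.141, -0.001, -0.21]
contact_force: [3.8, 0.6, 0.9]
grip_width: 15.5
finger_force: 30.0
```

carry_out --plan '[{"tx": 0, "ty": 0, "tz": 0, "rx": 0, "ry": 0, "rz": 0}, {"tx": 0, "ty": 0, "tz": 0, "rx": 0, "ry": 0, "rz": 0}, {"tx": 0, "ty": 0, "tz": 0, "rx": 0, "ry": 0, "rz": 0}, {"tx": 0, "ty": 0, "tz": 0, "rx": 0, "ry": 0, "rz": 0}, {"tx": 0, "ty": 0, "tz": 0, "rx": 0, "ry": 0, "rz": 0}, {"tx": 0, "ty": 0, "tz": 0, "rx": 0, "ry": 0, "rz": 0}, {"tx": 0, "ty": 0, "tz": 0, "rx": 0, "ry": 0, "rz": 0}]' --gripper 0

```text
time: 25.8
tool_pos: [493.6, 163.8, 30.3]
tcp_rot: [3.141, 0.0, -0.21]
contact_force: [0.2, 0.7, 0.3]
grip_width: 67.2
finger_force: 0.0
```

carry_out --plan '[{"tx": 0, "ty": 0, "tz": 5, "rx": 0, "ry": 0, "rz": 0}, {"tx": 0, "ty": 0, "tz": 20, "rx": 0, "ry": 0, "rz": 0}, {"tx": -8, "ty": 0, "tz": 30, "rx": 0, "ry": 0, "rz": 0}, {"tx": -14, "ty": 3, "tz": 30, "rx": 0, "ry": 0, "rz": 0}, {"tx": -20, "ty": 4, "tz": 30, "rx": 0, "ry": 0, "rz": 0}, {"tx": -20, "ty": 5, "tz": 20, "rx": 0, "ry": 0, "rz": 0}, {"tx": 0, "ty": 0, "tz": 0, "rx": 0, "ry": 0, "rz": 0}, {"tx": 0, "ty": 0, "tz": 0, "rx": 0, "ry": 0, "rz": 0}]'

```text
time: 26.6
tool_pos: [431.9, 175.9, 165.8]
tcp_rot: [-3.141, -0.002, -0.21]
contact_force: [-0.5, 0.1, 0.6]
grip_width: 91.9
finger_force: 0.0
```

Run:
```python
from h import *
o=bot.get_obs(); print(o["time"],o["tool_pos"],o["tcp_rot"],o["grip_width"],o["contact_force"])
m=bot.camera_model("wrist"); im=bot.capture("wrist")[:,:,::-1].copy(); cv2.imwrite("pics/w8.png",im)
for n,x,y in(("knob",493.6,163.2),("other",522.5,300.2)):
    P=m["camera_matrix"]@(m["R"]@np.array([x,y,64])+m["t"]); u,v=(P[:2]/P[2]).astype(int); print(n,u,v)
    if not(30<u<482 and 30<v<350): continue
    x0,y0=u-40,max(0,v-40); c=im[y0:v+40,x0:u+40].astype(int)
    d=cv2.connectedComponentsWithStats(((c.max(2)<65)).astype(np.uint8)); i=1+np.argmax(d[2][1:,4]); k=np.argwhere(d[1]==i)[:,::-1].astype(np.float32)
    h=cv2.convexHull(k); (cx,cy),r=cv2.minEnclosingCircle(h); ce=plane(m,cx+x0,cy+y0,64)
    inside=cv2.drawContours(np.zeros(c.shape[:2],np.uint8),[h.astype(int)],-1,1,-1)
    ys,xs=np.nonzero(inside&(c.min(2)>100)); P=np.array([plane(m,a+x0,b+y0,82)[:2] for a,b in zip(xs,ys)])
    q=P-P.mean(0); w=np.linalg.svd(q)[2][0]; w*=np.sign(w[0])
    print(ce.round(1),"r@64",np.linalg.norm(plane(m,cx+x0+r,cy+y0,64)-ce).round(2),len(P),"yaw",np.arctan2(w[1],w[0]).round(3),"extent",np.ptp(q@w).round(1))
```

```text
26.6 [431.90745968 175.86693006 165.75839748] [-3.14113248e+00 -1.53618356e-03 -2.09667107e-01] 91.86584261987716 [-0.48260018  0.07826682  0.55115379]
knob 255 115
[494.3 163.9  64. ] r@64 24.27 68 yaw -0.956 extent 29.8
other 102 115
[524.7 293.8  64. ] r@64 29.87 94 yaw -0.386 extent 44.6
```

Run:
```python
from h import *
m=bot.camera_model("wrist"); im=cv2.imread("pics/w8.png")
c=im[75:155,215:295].astype(int)
yy,xx=np.mgrid[75:155,215:295]; near=np.hypot(xx-255,yy-115)<22
ys,xs=np.nonzero((c.min(2)>90)&near); w=c.mean(2)[ys,xs]
P=np.array([plane(m,a+215,b+75,82)[:2] for a,b in zip(xs,ys)]); print(len(P),xs.min()+215,xs.max()+215,ys.min()+75,ys.max()+75)
q=P-np.average(P,0,w); v=np.linalg.svd(q)[2][0]; v*=np.sign(v[0]); print("yaw",np.arctan2(v[1],v[0]),"ext",np.ptp(q@v))
t,s=bot.capture("top")[:,:,::-1],bot.capture("side")[:,:,::-1]; cv2.imwrite("pics/t9.png",t);cv2.imwrite("pics/s9.png",s)
mt,ms=bot.camera_model("top"),bot.camera_model("side")
dark=lambda c:c.max(2)<45
for n,a,b in(("knob",(231,219,10),(262,233,15)),("other",(193,211,9),(221,268,14))):
    A,B=blob(t,*a,dark),blob(s,*b,dark); print(n,np.round(A,1),np.round(B,1),*[np.round(x,1) for x in two(ray(mt,*A[:2]),ray(ms,*B[:2]))])
    u,v_,r=b; cc=s[v_-20:v_+22,u-20:u+22].max(2)<45; nn,l,st,_=cv2.connectedComponentsWithStats(cc.astype(np.uint8)); i=1+np.argmax(st[1:,4]); print("bbox",st[i]+np.array([u-20,v_-20,0,0,0]))
    X=np.array([493.6,163.2,0]) if n=="knob" else np.array([493.6-140*np.sin(-.208),163.2+140*np.cos(.208),0])
    for z in(30,36): # side rows of skirt's lower edge
        ang=np.linspace(0,6.28,90); Q=[ms["camera_matrix"]@(ms["R"]@(X+[24*np.cos(g),24*np.sin(g),z])+ms["t"]) for g in ang]; print(z,"edge row",max(k[1]/k[2] for k in Q).round(1))
```

```text
49 254 256 94 110
yaw -0.21029114714838112 ext 13.061100633670492
knob [237.1 219.7  75. ] [261.9 233.3 352. ] [502.  145.6  24.1] 5.7
bbox [253 222  19  23 347]
30 edge row 245.4
36 edge row 243.9
other [192.5 209.  101. ] [220.2 267.  416. ] [528.8 300.2  44.9] 7.1
bbox [211 253  20  27 417]
30 edge row 280.6
36 edge row 279.1
```

Pointer yaw is -0.210, as required. The knob's lower edge in the side view is at row 245.0, against 245.4 predicted for home and 243.9 for the 6 mm position. I never clearly felt the balls, so I'll confirm with a gentle press on top with closed fingers.

carry_out --plan '[{"tx": 20, "ty": -4, "tz": 0, "rx": 0, "ry": 0, "rz": 0}, {"tx": 20, "ty": -4, "tz": 0, "rx": 0, "ry": 0, "rz": 0}, {"tx": 22, "ty": -4.5, "tz": 0, "rx": 0, "ry": 0, "rz": 0}, {"tx": 0, "ty": 0, "tz": -15, "rx": 0, "ry": 0, "rz": 0}, {"tx": 0, "ty": 0, "tz": -20, "rx": 0, "ry": 0, "rz": 0}, {"tx": 0, "ty": 0, "tz": -20, "rx": 0, "ry": 0, "rz": 0}, {"tx": 0, "ty": 0, "tz": -20, "rx": 0, "ry": 0, "rz": 0}, {"tx": 0, "ty": 0, "tz": -15, "rx": 0, "ry": 0, "rz": 0}, {"tx": 0, "ty": 0, "tz": -8, "rx": 0, "ry": 0, "rz": 0}, {"tx": 0, "ty": 0, "tz": 0, "rx": 0, "ry": 0, "rz": 0}, {"tx": 0, "ty": 0, "tz": 0, "rx": 0, "ry": 0, "rz": 0}, {"tx": 0, "ty": 0, "tz": 0, "rx": 0, "ry": 0, "rz": 0}]' --gripper 1

```text
time: 27.95
tool_pos: [494.3, 163.3, 68.0]
tcp_rot: [-3.141, -0.001, -0.21]
contact_force: [-0.2, -0.5, -0.3]
grip_width: 1.9
finger_force: 0.0
```

carry_out --plan '[{"tx": 0, "ty": 0, "tz": -4, "rx": 0, "ry": 0, "rz": 0}, {"tx": 0, "ty": 0, "tz": -4, "rx": 0, "ry": 0, "rz": 0}, {"tx": 0, "ty": 0, "tz": -2, "rx": 0, "ry": 0, "rz": 0}, {"tx": 0, "ty": 0, "tz": 0, "rx": 0, "ry": 0, "rz": 0}]'

```text
time: 28.35
tool_pos: [493.3, 163.2, 57.0]
tcp_rot: [3.141, 0.001, -0.21]
contact_force: [0.5, -0.8, 0.3]
grip_width: 0.4
finger_force: 0.0
```

carry_out --plan '[{"tx": 0, "ty": 0, "tz": -2, "rx": 0, "ry": 0, "rz": 0}, {"tx": 0, "ty": 0, "tz": -2, "rx": 0, "ry": 0, "rz": 0}, {"tx": 0, "ty": 0, "tz": -1, "rx": 0, "ry": 0, "rz": 0}, {"tx": 0, "ty": 0, "tz": 0, "rx": 0, "ry": 0, "rz": 0}]'

```text
time: 28.75
tool_pos: [493.5, 163.3, 52.2]
tcp_rot: [3.141, 0.0, -0.21]
contact_force: [0.0, 0.2, 0.3]
grip_width: 0.2
finger_force: 0.0
```

carry_out --plan '[{"tx": 0, "ty": 0, "tz": -1, "rx": 0, "ry": 0, "rz": 0}, {"tx": 0, "ty": 0, "tz": -1, "rx": 0, "ry": 0, "rz": 0}, {"tx": 0, "ty": 0, "tz": 0, "rx": 0, "ry": 0, "rz": 0}]'

```text
time: 29.05
tool_pos: [493.5, 163.2, 50.2]
tcp_rot: [3.141, 0.0, -0.21]
contact_force: [0.7, -0.6, 0.1]
grip_width: 0.4
finger_force: 0.0
```

carry_out --plan '[{"tx": 0, "ty": 0, "tz": -1, "rx": 0, "ry": 0, "rz": 0}, {"tx": 0, "ty": 0, "tz": -1, "rx": 0, "ry": 0, "rz": 0}, {"tx": 0, "ty": 0, "tz": 0, "rx": 0, "ry": 0, "rz": 0}]'

```text
time: 29.35
tool_pos: [493.5, 163.3, 48.2]
tcp_rot: [3.141, 0.0, -0.21]
contact_force: [0.3, -0.2, -0.8]
grip_width: 0.6
finger_force: 0.0
```

carry_out --plan '[{"tx": 0, "ty": 0, "tz": -1, "rx": 0, "ry": 0, "rz": 0}, {"tx": 0, "ty": 0, "tz": -1, "rx": 0, "ry": 0, "rz": 0}, {"tx": 0, "ty": 0, "tz": 0, "rx": 0, "ry": 0, "rz": 0}]'

```text
time: 29.65
tool_pos: [493.5, 163.2, 46.2]
tcp_rot: [3.141, 0.0, -0.21]
contact_force: [0.1, -0.1, -0.7]
grip_width: 0.5
finger_force: 0.0
```

carry_out --plan '[{"tx": 0, "ty": 0, "tz": -1, "rx": 0, "ry": 0, "rz": 0}, {"tx": 0, "ty": 0, "tz": -1, "rx": 0, "ry": 0, "rz": 0}, {"tx": 0, "ty": 0, "tz": 0, "rx": 0, "ry": 0, "rz": 0}]'

```text
time: 29.95
tool_pos: [493.5, 163.2, 44.2]
tcp_rot: [3.141, 0.0, -0.21]
contact_force: [0.3, 0.3, 0.0]
grip_width: 0.1
finger_force: 0.0
```

carry_out --plan '[{"tx": 0, "ty": 0, "tz": -1, "rx": 0, "ry": 0, "rz": 0}, {"tx": 0, "ty": 0, "tz": 0, "rx": 0, "ry": 0, "rz": 0}]'

```text
time: 30.15
tool_pos: [493.7, 163.3, 44.0]
tcp_rot: [3.142, -0.0, -0.21]
contact_force: [-2.9, -0.3, 5.9]
grip_width: 0.5
finger_force: 2.9
```

Contact came at 44.1, which fits home (finger ends 38 mm above the TCP). I'll press to about 22 N to be sure nothing gives.

carry_out --plan '[{"tx": 0, "ty": 0, "tz": -0.5, "rx": 0, "ry": 0, "rz": 0}, {"tx": 0, "ty": 0, "tz": -0.5, "rx": 0, "ry": 0, "rz": 0}, {"tx": 0, "ty": 0, "tz": 0, "rx": 0, "ry": 0, "rz": 0}]'

```text
time: 30.45
tool_pos: [493.8, 163.3, 43.9]
tcp_rot: [-3.141, -0.001, -0.21]
contact_force: [-5.2, -1.6, 14.1]
grip_width: 0.5
finger_force: 7.0
```

carry_out --plan '[{"tx": 0, "ty": 0, "tz": -0.5, "rx": 0, "ry": 0, "rz": 0}, {"tx": 0, "ty": 0, "tz": -0.3, "rx": 0, "ry": 0, "rz": 0}, {"tx": 0, "ty": 0, "tz": 0, "rx": 0, "ry": 0, "rz": 0}]'

```text
time: 30.75
tool_pos: [493.9, 163.3, 43.9]
tcp_rot: [-3.141, -0.002, -0.21]
contact_force: [-6.8, -1.5, 21.0]
grip_width: 0.7
finger_force: 10.2
```

Nothing gives at 21 N, so the knob is home. Now retreat and make a last check of yaw.

carry_out --plan '[{"tx": 0, "ty": 0, "tz": 3, "rx": 0, "ry": 0, "rz": 0}, {"tx": 0, "ty": 0, "tz": 15, "rx": 0, "ry": 0, "rz": 0}, {"tx": 0, "ty": 0, "tz": 30, "rx": 0, "ry": 0, "rz": 0}, {"tx": -14, "ty": 3, "tz": 30, "rx": 0, "ry": 0, "rz": 0}, {"tx": -24, "ty": 5, "tz": 30, "rx": 0, "ry": 0, "rz": 0}, {"tx": -24, "ty": 5, "tz": 16, "rx": 0, "ry": 0, "rz": 0}, {"tx": 0, "ty": 0, "tz": 0, "rx": 0, "ry": 0, "rz": 0}, {"tx": 0, "ty": 0, "tz": 0, "rx": 0, "ry": 0, "rz": 0}, {"tx": 0, "ty": 0, "tz": 0, "rx": 0, "ry": 0, "rz": 0}]'

```text
time: 31.65
tool_pos: [431.9, 176.1, 164.8]
tcp_rot: [3.141, 0.001, -0.21]
contact_force: [0.1, -0.8, 0.4]
grip_width: 0.5
finger_force: 0.0
```

Run:
```python
from h import *
o=bot.get_obs(); print(o["time"],o["tool_pos"],o["dq"].round(3))
m=bot.camera_model("wrist"); im=bot.capture("wrist")[:,:,::-1]
Q=m["camera_matrix"]@(m["R"]@np.array([493.6,163.2,64])+m["t"]); u,v=Q[:2]/Q[2]; print(u,v)
yy,xx=np.mgrid[:384,:512]; k=(im.min(2)>90)&(np.hypot(xx-u,yy-v)<22); ys,xs=np.nonzero(k)
P=np.array([plane(m,a,b,82)[:2] for a,b in zip(xs,ys)]); q=P-P.mean(0); w=np.linalg.svd(q)[2][0]; w*=np.sign(w[0]); print(len(P),"yaw",np.arctan2(w[1],w[0]),np.ptp(q@w))
if abs(np.arctan2(w[1],w[0])+.208)<.03: print(bot.close_job())
```

```text
31.65 [431.92497184 176.064467   164.77385021] [-0.004  0.013 -0.     0.001  0.004  0.002]
255.893313619563 114.80933489879139
55 yaw -0.21934138951062837 13.04230235831481
the job is handed in; nothing more can be done
None
```

The knob is on the stem, pressed down on the panel and turned to off, with the pointer within about 0.01 rad of straight away from the control edge; released and handed in at 31.7 s. I never clearly felt the snap, so "home" rests on a hard stop at panel height that didn't give at 21 N.

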